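# Stand the fallen post up in its bin and bolt it in

## Robot

A 6-joint arm with a two-finger parallel gripper is mounted at the origin on a cart in front of the work surface, level with it; the furniture and walls round the work are solid. World frame = base frame: x ahead of the robot, y to its left, z up, the work surface at z = 0. Lengths are in mm, angles in degrees, forces in N, time in s.
With the tool pointing down it reaches from about 350 to 850 mm from the base axis. Payload 8.1 kg.
Tool frame: the origin (TCP) lies at the very end of the fingers, on their centre line; the grasp point (between the pads) lies grip_depth behind it (grip_depth is the distance from the TCP to the grasp point, in mm); z points along the fingers, y is the direction in which the jaws open and shut (so a half turn about z gives the same grasp; the last joint's range is limited). The gripper opens to 85 mm and grips with 20 to 120 N. Pads are 22 mm wide; open, the fingers measure 114 mm over their backs; the gripper's body (76 mm by 85 mm) begins 54 mm behind the grasp point. The pads swing forward as they close: fully open they stand 13 mm farther back than shut.
Start: joints at [69.763, 7.471, 85.268, -0, 87.261, -4.893], TCP at [158.744, 578.624, 231.292] pointing down, gripper open.
Joint ranges: [-169.43, 169.43], [-51.17, 129.36], [1.28, 143.12], [-76.62, 256.62], [0, 156.53], [-152.29, 152.29]. Speed limits (degrees/s): [136.94, 136.94, 159.86, 180, 180, 180].

## Interface

Orientations are given as [roll, pitch, yaw] about the fixed x, y, z axes, in that order (R = Rz(yaw) Ry(pitch) Rx(roll)).
In Python, from bench import * gives the robot as it stands.
- The arm moves only by the tool step_arm, never from a script. Its argument "plan" is a list of rows, each an object of numbers: "grip": the finger opening in cm, from 0 to 8.54; "tx", "ty", "tz": the shift along the tool's x, y, z in cm; "ax", "ay", "az": the turn, a rotation vector about the tool's x, y, z in degrees. In form: [{"grip": .., "tx": .., "ty": .., "tz": .., "ax": .., "ay": .., "az": ..}, ...]. A call has 1 to 8 rows; each row shifts and turns the commanded pose from where the row before left it, along the tool's axes as they then stand; what a row does not reach is not made up. A row lasts 1/12 s, in which the tool goes at most 41.7 mm and 7.16 degrees, less where a joint would pass 70% of its speed; a pose out of reach is approached as far as the arm can. A call with a gripper value outside its range is refused whole. The fingers move at their own pace and stop on an object; "newtons" is the grip in N (left out, the last holds). Time passes only in rows, so rows that do not move let the fingers close. It gives the time, the measured TCP pose, the force and the opening at its end, in the units of the state.
- sense(): the state, without advancing time (a new reading comes with each control period).
- snapshot(name): name is "scene" or "top" or "wrist"; returns the picture (384x512x3 uint8, red, green, blue); there is no depth.
- camera_model(name): a dict with "intrinsics" (3x3 intrinsics, pixels), "dist_coeffs" ([k1, k2, p1, p2, k3] as OpenCV has them; the pictures are not rectified), "pose" (4x4, takes a point from camera to world coordinates); the wrist camera has in their place "T_tool_cam" (4x4, takes a point from camera to tool coordinates, whose origin is the TCP and whose axes are the flange's). Camera axes: x right, y down, z forward; pixel columns grow to the right and rows downward; lengths in mm; the calibration is good to about 2 mm. A picture is of the moment at which its call begins: read the wrist's pose just before it. camera_model takes no time and is no camera call.
- hand_in(): hands the job in, once; it reports no verdict.
The state is a dict: "time": time; "joint_pos": joint angles; "qd": joint speeds; "joint_efforts": joint torques, N m; "tool_pos": TCP position; "tcp_rot": TCP orientation; "ft_force": force on the tool from outside, world axes, zero at the start; "wrist_torque": the same for the moment, N m; "finger_gap": finger opening in mm.
Only numpy, scipy, OpenCV 4.12 (cv2) and the standard library are available. Lean on these libraries where they do the work, as an engineer would, in place of code of your own. Each camera call takes 0.05 s, during which the arm holds its last target.

## Task

The long optical post has fallen over inside the deep grey bin and leans on the rim. Pull the bin's sliding keeper bar fully open by its knob, tip the post upright without lifting its foot out of the bin so that it stands by itself on the bin floor between the two prongs, against the wall that carries them, and let go of it; then slide the keeper fully shut behind it. Leave the lens ring in the bin and the mirror mount beside it where they are.

Things in the scene. Friction and masses are not known exactly. Their poses are not given: they have to be found in the camera images.
- bin: Deep open-topped grey sheet-metal bin, fixed to the table. Origin: centre of its underside; z up. Inside 114 mm along x, 120 mm along y; walls and floor 4 mm thick, rim 100 mm above the table, inner floor at z = 4 mm. The wall at its -x end (inner face x = -57 mm) carries two prongs (the saddle); the post leans with its foot near that wall, its head over the +x rim.
- saddle (a point): Point on the bin floor where the foot's centre is when the post stands against the -x wall between the prongs: bin x = -44.5, y = 0, z = 4 mm; bin's axes. The prongs, aluminium blocks, stick out 42 mm from that wall (to bin x = -15 mm) at z = 76 to 100 mm, each from 16.5 to 36.5 mm off y = 0; the 33 mm gap between them is open towards +x and above.
- post_mid (a point): Centre (half-way along) of the loose plain round aluminium post, 25 mm in diameter, 190 mm long, nominally 0.25 kg. Its z axis runs from foot to head. At the start it leans about 45 degrees from level, head up, the last 50 mm or so past the bin's +x rim. Flat ends, narrow groove near the head.
- post_foot (a point): Centre of the foot end face of the post (95 mm from post_mid along the post's -z).
- keeper (a joint): Travel of the keeper bar, m: 0 = fully shut (bar across the saddle's open side), 0.056 = fully open; it slides along the bin's +y to open, stiff by about 1.5 N, and stays where it is left. The bar is steel, 10 x 10 mm, 108 mm long, at bin z = 101 to 111 mm, along bin x = -22 mm (-27 to -17).
- keeper_knob (a point): Centre of the keeper's upright black knob, a pillar 14 mm in diameter; it stands on the bar at bin x = -22 mm, y = 70 mm + keeper travel, from z = 111 (18 mm wide collar up to 118) to 153 mm; this point is at z = 132 mm.
- lens_ring: Loose black ribbed lens ring (bystander), 31 mm in diameter, 18 mm high, on the bin floor in the corner at +x, +y. Origin: centre of its underside.
- mirror: Loose black square mirror mount (bystander), 41 x 48 x 48 mm, on the table by the bin's -y side. Origin: centre of its underside.

How it is judged:
By the outcome, as a careful person would: the job done as asked, in the order asked, and still so for the second after the job is handed in, with the robot touching nothing.
It also fails if it takes over 54 s, if anything falls off the work surface, if the arm or the gripper's body presses on something with over 40 N, if the wrist force passes 120 N, or if a joint passes its speed limit or range.

## Working session

There is one attempt and no reset: what is moved stays moved. The work goes in short steps, Python scripts to look and compute and a tool call to move; the robot and the scene stay as the last step left them, time stands still between calls to the robot, and variables do not carry over. Pictures are saved under pics/ and viewed, and the job is handed in when it is done.

Besides the shell and the picture viewer there is one more tool, called after "Emit:" by a JSON object that holds its "op" and its "data". step_arm: Moves the arm, as the interface text tells. Its arguments: {"type":"object","properties":{"plan":{"type":"array","items":{"type":"object","properties":{"grip":{"type":"number"},"tx":{"type":"number"},"ty":{"type":"number"},"tz":{"type":"number"},"ax":{"type":"number"},"ay":{"type":"number"},"az":{"type":"number"}}}},"newtons":{"type":"number"}},"required":["plan"]}

```bash
ls; mkdir -p pics; python3 - <<'E'
from bench import *
import cv2,numpy as np
s=sense()
for k,v in s.items(): print(k,np.round(v,3))
for n in("scene","top","wrist"):
    cv2.imwrite(f"pics/{n}0.png",snapshot(n)[:,:,::-1])
    m=camera_model(n)
    for k,v in m.items(): print(n,k,np.round(v,3).tolist())
E
```

```text
pics
time 0.0
joint_pos [ 6.9762e+01  7.5160e+00  8.5330e+01 -1.0000e-03  8.7260e+01 -4.8940e+00]
qd [ 0.135 -0.033 -0.016  0.011  0.071 -0.013]
joint_efforts [ 1.0000e-03 -5.6941e+01 -5.0054e+01 -0.0000e+00  1.5000e-02 -0.0000e+00]
tool_pos [158.569 578.101 230.231]
tcp_rot [-1.79894e+02 -8.00000e-03  1.64656e+02]
ft_force [ 0.09   0.184 -0.074]
wrist_torque [ 0.005 -0.061  0.009]
finger_gap 85.652
scene intrinsics [[496.216, 0.0, 257.562], [0.0, 496.216, 188.673], [0.0, 0.0, 1.0]]
scene dist_coeffs [-0.076, 0.0, 0.0, 0.0, 0.0]
scene pose [[0.816, -0.428, 0.388, 247.506], [-0.578, -0.587, 0.568, -585.038], [-0.016, -0.687, -0.726, 728.123], [0.0, 0.0, 0.0, 1.0]]
top intrinsics [[490.838, 0.0, 261.431], [0.0, 490.838, 195.46], [0.0, 0.0, 1.0]]
top dist_coeffs [-0.121, 0.0, 0.0, 0.0, 0.0]
top pose [[-0.009, -0.995, 0.101, 483.386], [-1.0, 0.01, 0.003, -105.164], [-0.004, -0.101, -0.995, 959.215], [0.0, 0.0, 0.0, 1.0]]
wrist intrinsics [[293.859, 0.0, 252.418], [0.0, 293.859, 191.706], [0.0, 0.0, 1.0]]
wrist dist_coeffs [0.012, 0.0, 0.0, 0.0, 0.0]
wrist T_tool_cam [[0.001, -0.95, -0.311, 79.905], [1.0, 0.001, 0.0, 0.254], [-0.0, -0.311, 0.95, -142.614], [0.0, 0.0, 0.0, 1.0]]
```

View pics/scene0.png

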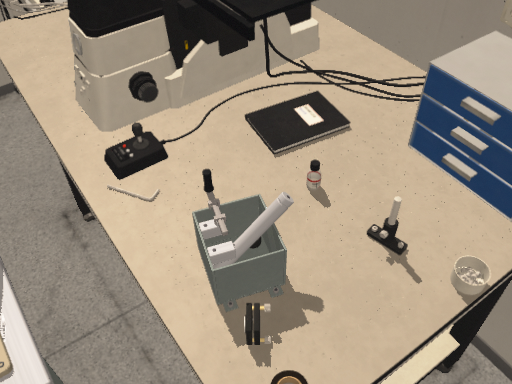

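View pics/top0.png

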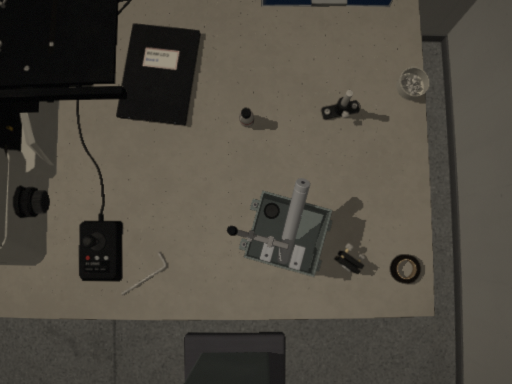

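View pics/wrist0.png

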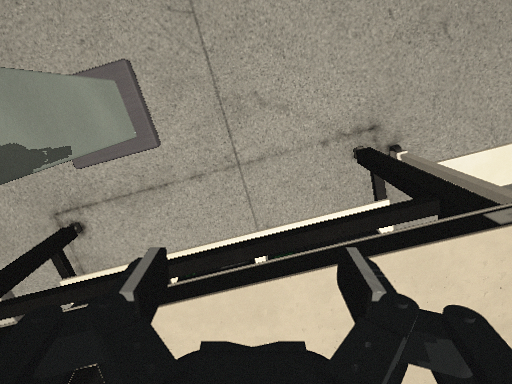

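The scene view shows the bin at about (240,250) with the knob at (208,180). In the top view the bin is centred near (288,233), the knob is at (232,231), the post head at (302,184), and the mirror at (349,261). I'll enlarge both views to measure.

```bash
python3 - <<'E'
import cv2
a=cv2.imread("pics/top0.png")[165:285,215:375]; cv2.imwrite("pics/topz.png",cv2.resize(a,None,fx=5,fy=5,interpolation=cv2.INTER_CUBIC))
a=cv2.imread("pics/scene0.png")[160:310,180:320]; cv2.imwrite("pics/scenez.png",cv2.resize(a,None,fx=4,fy=4,interpolation=cv2.INTER_CUBIC))
E
```

```text
(no output)
```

View pics/topz.png

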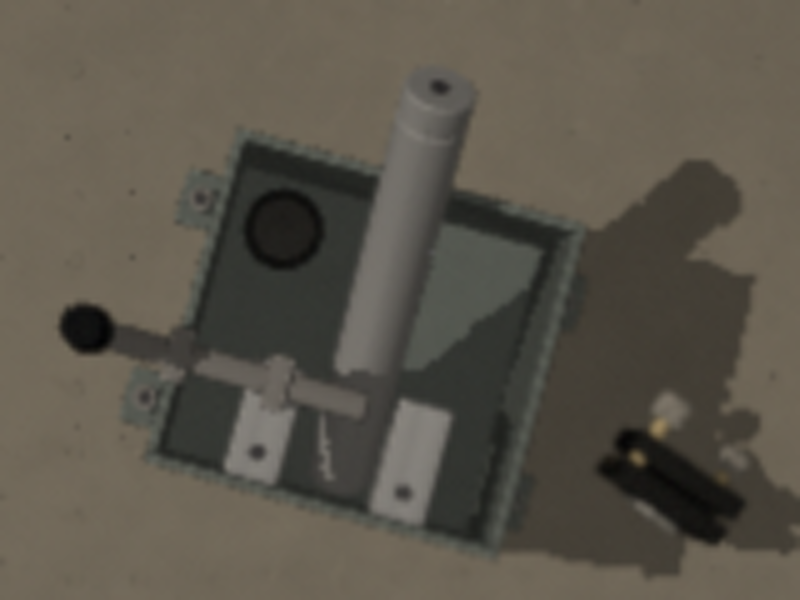

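View pics/scenez.png

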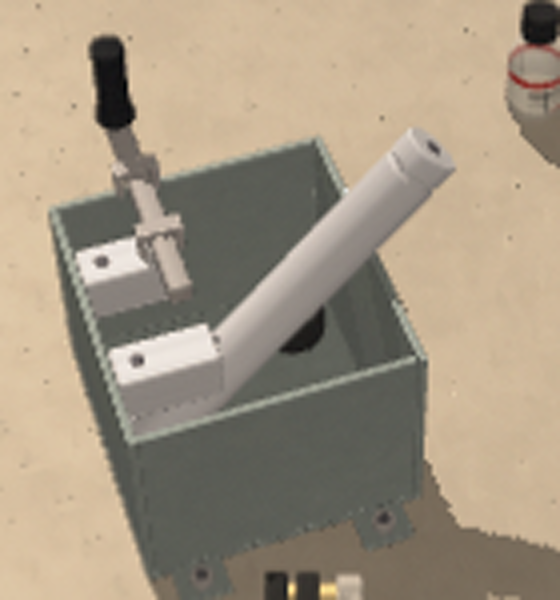

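Rim corners, knob tip, bar tip and post head are all clear in the enlarged views. Next I'll compute poses from them.

```bash
cat > h.py <<'E'
from bench import *
import cv2,numpy as np
from scipy.spatial.transform import Rotation as Rn
def ray(name,px,T=None,m=None):
    m=m or camera_model(name)
    u=cv2.undistortPoints(np.array([[px]],float),np.array(m["intrinsics"],float),np.array(m["dist_coeffs"],float))[0,0]
    P=np.array(m["pose"]) if T is None else T
    d=P[:3,:3]@np.r_[u,1]; return P[:3,3],d/np.linalg.norm(d)
def onz(name,px,z,T=None):
    o,d=ray(name,px,T); return o+d*(z-o[2])/d[2]
def tri(*rays):
    A=sum(np.eye(3)-np.outer(d,d) for o,d in rays); b=sum((np.eye(3)-np.outer(d,d))@o for o,d in rays)
    p=np.linalg.solve(A,b); return p,[np.linalg.norm((np.eye(3)-np.outer(d,d))@(p-o)) for o,d in rays]
def wristT(s):
    T=np.eye(4);T[:3,:3]=Rn.from_euler('xyz',s["tcp_rot"],degrees=True).as_matrix();T[:3,3]=s["tool_pos"]
    return T@np.array(camera_model("wrist")["T_tool_cam"])
E
python3 - <<'E'
from h import *
import bench; print([n for n in dir(bench) if not n.startswith('_')], getattr(bench,'grip_depth',None))
t=lambda x,y:((x+.5)/5-.5+215,(y+.5)/5-.5+165)
s=lambda x,y:((x+.5)/4-.5+180,(y+.5)/4-.5+160)
# order: +x+y, +x-y, -x-y, -x+y
C=np.array([[61,64],[61,-64],[-61,-64],[-61,64]],float)
for nm,f,pts in(("top",t,[(240,130),(583,228),(492,552),(150,458)]),("scene",s,[(318,138),(425,358),(130,440),(50,208)])):
    W=np.array([onz(nm,f(*p),100)[:2] for p in pts]); c=W.mean(0)
    H=(C).T@(W-c); a=np.arctan2(H[0,1]-H[1,0],H[0,0]+H[1,1])
    R=np.array([[np.cos(a),-np.sin(a)],[np.sin(a),np.cos(a)]])
    print(nm,c.round(1),np.degrees(a).round(2),"resid",(W-c-C@R.T).round(1).tolist())
print("knob top",onz("top",t(85,325),153),onz("scene",s(107,45),153), tri(ray("top",t(85,325)),ray("scene",s(107,45))))
print("bar tip", tri(ray("top",t(362,403)),ray("scene",s(181,283))))
print("head", tri(ray("top",t(440,88)),ray("scene",s(434,149))))
E
```

```text
['PlanningError', 'camera_model', 'grip_depth', 'hand_in', 'sense', 'snapshot'] 18.700000000000003
top [ 504.6 -148.2] -16.29 resid [[-1.8, -0.8], [-1.7, 1.8], [2.8, 1.6], [0.7, -2.6]]
scene [ 503.5 -149.3] -16.31 resid [[-2.5, -1.4], [-0.7, 1.4], [2.6, 2.1], [0.6, -2.0]]
knob top [509.47081314 -53.26397396 153.        ] [509.43815551 -52.4784263  153.        ] (array([509.27896882, -53.22755039, 153.71974201]), [np.float64(0.18777713902186538), np.float64(0.18777713902194165)])
bar tip (array([ 482.91524975, -145.82322886,  109.6930383 ]), [np.float64(0.18145824773034913), np.float64(0.1814582477302495)])
head (array([ 588.04817212, -172.00290175,  144.07005749]), [np.float64(0.20832613618708268), np.float64(0.2083261361870775)])
```

Emit:
{"op": "step_arm", "data": {"plan": [{"grip": 4.5, "tx": -1.4, "ty": -1.4, "az": 0.95}, {"tx": -2.8, "ty": -2.85}, {"tx": -2.8, "ty": -2.85}, {"tx": -2.8, "ty": -2.85}, {"tx": -2.8, "ty": -2.85}, {"tx": -2.8, "ty": -2.85}, {"tx": -2.8, "ty": -2.85}, {"tx": -2.8, "ty": -2.85}]}}

```text
invalid input
```

Emit:
{"op": "step_arm", "data": {"plan": [{"tx": -2.8, "ty": -2.85}, {"tx": -2.8, "ty": -2.85}, {"tx": -2.8, "ty": -2.85}, {"tx": -2.8, "ty": -2.85}, {"tx": -2.8, "ty": -2.85}, {"tx": -2.8, "ty": -2.85}, {"tx": -2.8, "ty": -2.85}, {"tx": -2.8, "ty": -2.85}]}}

```text
invalid input
```

Emit:
{"op": "step_arm", "data": {"plan": [{"grip": 4.5, "tx": -1.4, "ty": -1.4, "tz": 0, "ax": 0, "ay": 0, "az": 0.95}, {"grip": 4.5, "tx": -2.8, "ty": -2.85, "tz": 0, "ax": 0, "ay": 0, "az": 0}, {"grip": 4.5, "tx": -2.8, "ty": -2.85, "tz": 0, "ax": 0, "ay": 0, "az": 0}, {"grip": 4.5, "tx": -2.8, "ty": -2.85, "tz": 0, "ax": 0, "ay": 0, "az": 0}], "newtons": 40}}

```text
time: 0.48
tool_pos: [225.3, 454.3, 230.6]
tcp_rot: [-179.9, -0.0, 163.8]
ft_force: [1.2, 0.4, 1.0]
finger_gap: 45.3
```

Emit:
{"op": "step_arm", "data": {"plan": [{"grip": 4.5, "tx": -2.8, "ty": -2.8, "tz": 0, "ax": 0, "ay": 0, "az": 0}, {"grip": 4.5, "tx": -2.8, "ty": -2.8, "tz": 0, "ax": 0, "ay": 0, "az": 0}, {"grip": 4.5, "tx": -2.8, "ty": -2.8, "tz": 0, "ax": 0, "ay": 0, "az": 0}, {"grip": 4.5, "tx": -2.8, "ty": -2.8, "tz": 0, "ax": 0, "ay": 0, "az": 0}, {"grip": 4.5, "tx": -2.8, "ty": -2.8, "tz": 0, "ax": 0, "ay": 0, "az": 0}, {"grip": 4.5, "tx": -2.8, "ty": -2.8, "tz": 0, "ax": 0, "ay": 0, "az": 0}, {"grip": 4.5, "tx": -2.8, "ty": -2.8, "tz": 0, "ax": 0, "ay": 0, "az": 0}, {"grip": 4.5, "tx": -2.8, "ty": -2.8, "tz": 0, "ax": 0, "ay": 0, "az": 0}]}}

```text
time: 1.15
tool_pos: [377.7, 176.1, 231.3]
tcp_rot: [180.0, 0.0, 163.7]
ft_force: [0.4, -0.0, 0.3]
finger_gap: 45.3
```

Emit:
{"op": "step_arm", "data": {"plan": [{"grip": 4.5, "tx": -2.8, "ty": -2.8, "tz": 0, "ax": 0, "ay": 0, "az": 0}, {"grip": 4.5, "tx": -2.8, "ty": -2.8, "tz": 0, "ax": 0, "ay": 0, "az": 0}, {"grip": 4.5, "tx": -2.8, "ty": -2.8, "tz": 0, "ax": 0, "ay": 0, "az": 0}, {"grip": 4.5, "tx": -2.8, "ty": -2.8, "tz": 0, "ax": 0, "ay": 0, "az": 0}, {"grip": 4.5, "tx": -2.8, "ty": -2.8, "tz": 0, "ax": 0, "ay": 0, "az": 0}, {"grip": 4.5, "tx": -2.0, "ty": -2.0, "tz": 0, "ax": 0, "ay": 0, "az": 0}, {"grip": 4.5, "tx": 0, "ty": 0, "tz": 0, "ax": 0, "ay": 0, "az": 0}, {"grip": 4.5, "tx": 0, "ty": 0, "tz": 0, "ax": 0, "ay": 0, "az": 0}]}}

```text
time: 1.82
tool_pos: [486.0, -21.8, 230.7]
tcp_rot: [-180.0, -0.1, 163.5]
ft_force: [-0.2, 0.5, -0.7]
finger_gap: 44.8
```

```bash
python3 - <<'E'
from h import *
s=sense(); print({k:np.round(v,2).tolist() for k,v in s.items() if k in('time','joint_pos','tool_pos','tcp_rot','ft_force')})
cv2.imwrite("pics/w1.png",snapshot("wrist")[:,:,::-1])
R=Rn.from_euler('xyz',s["tcp_rot"],degrees=True).as_matrix()
print(R.T@(np.array([509.3,-53.2,122])-s["tool_pos"]))
E
```

```text
{'time': 1.82, 'joint_pos': [-8.62, -10.28, 102.79, 0.01, 87.57, -82.15], 'tool_pos': [486.01, -21.85, 230.69], 'tcp_rot': [-179.99, -0.08, 163.53], 'ft_force': [-0.18, 0.47, -0.69]}
[-31.3764915  -23.45549704 108.64804052]
```

View pics/w1.png

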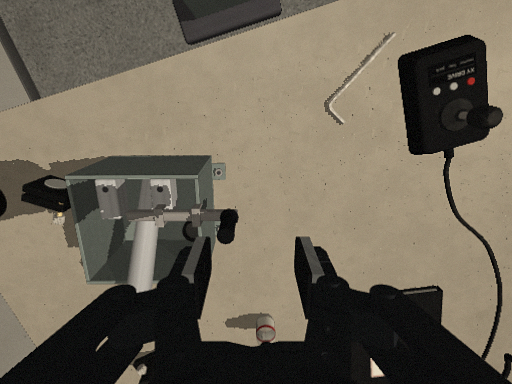

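The wrist view shows the knob at about (229,222), the post at about (145,250), the prongs at (108,200) and (160,193), and the mirror at (45,190). I'll centre over the knob and check before going down.

Emit:
{"op": "step_arm", "data": {"plan": [{"grip": 4.5, "tx": -1.6, "ty": -1.2, "tz": 1.5, "ax": 0, "ay": 0, "az": 0}, {"grip": 4.5, "tx": -1.5, "ty": -1.15, "tz": 1.5, "ax": 0, "ay": 0, "az": 0}, {"grip": 4.5, "tx": 0, "ty": 0, "tz": 2, "ax": 0, "ay": 0, "az": 0}, {"grip": 4.5, "tx": 0, "ty": 0, "tz": 0, "ax": 0, "ay": 0, "az": 0}, {"grip": 4.5, "tx": 0, "ty": 0, "tz": 0, "ax": 0, "ay": 0, "az": 0}]}}

```text
time: 2.28
tool_pos: [507.8, -50.3, 180.2]
tcp_rot: [180.0, -0.2, 163.8]
ft_force: [0.1, -0.1, -0.4]
finger_gap: 45.2
```

```bash
python3 - <<'E'
from h import *
s=sense(); print({k:np.round(v,2).tolist() for k,v in s.items() if k in('time','joint_pos','tool_pos','tcp_rot','ft_force')})
cv2.imwrite("pics/w2.png",snapshot("wrist")[:,:,::-1])
R=Rn.from_euler('xyz',s["tcp_rot"],degrees=True).as_matrix()
print(R.T@(np.array([509.3,-53.2,122])-s["tool_pos"]))
E
```

```text
{'time': 2.28, 'joint_pos': [-11.44, -4.63, 102.94, 0.02, 81.88, -85.22], 'tool_pos': [507.76, -50.33, 180.23], 'tcp_rot': [180.0, -0.2, 163.78], 'ft_force': [0.13, -0.05, -0.44]}
[-2.48438496 -2.32672196 58.22364206]
```

View pics/w2.png

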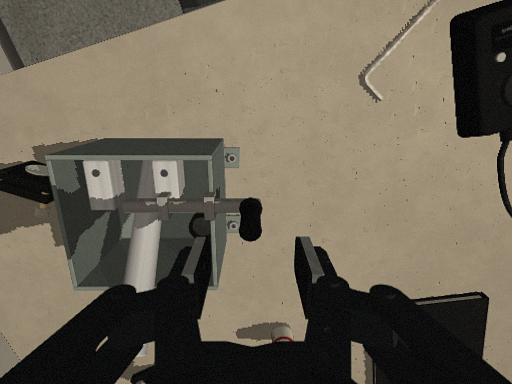

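The knob at (250,215) sits centred between the fingers. Going down and closing.

Emit:
{"op": "step_arm", "data": {"plan": [{"grip": 4.5, "tx": -0.25, "ty": -0.2, "tz": 1.5, "ax": 0, "ay": 0, "az": 0}, {"grip": 4.5, "tx": 0, "ty": 0, "tz": 2, "ax": 0, "ay": 0, "az": 0}, {"grip": 4.5, "tx": 0, "ty": 0, "tz": 2, "ax": 0, "ay": 0, "az": 0}, {"grip": 4.5, "tx": 0, "ty": 0, "tz": 0, "ax": 0, "ay": 0, "az": 0}, {"grip": 1.0, "tx": 0, "ty": 0, "tz": 0, "ax": 0, "ay": 0, "az": 0}, {"grip": 1.0, "tx": 0, "ty": 0, "tz": 0, "ax": 0, "ay": 0, "az": 0}, {"grip": 1.0, "tx": 0, "ty": 0, "tz": 0, "ax": 0, "ay": 0, "az": 0}, {"grip": 1.0, "tx": 0, "ty": 0, "tz": 0, "ax": 0, "ay": 0, "az": 0}], "newtons": 25}}

```text
time: 3.0
tool_pos: [512.3, -54.3, 128.7]
tcp_rot: [180.0, 0.2, 163.7]
ft_force: [-2.0, 2.6, 7.0]
finger_gap: 13.3
```

Emit:
{"op": "step_arm", "data": {"plan": [{"grip": 1.0, "tx": 0, "ty": 0, "tz": 0, "ax": 0, "ay": 0, "az": 0}, {"grip": 1.0, "tx": 0, "ty": 0, "tz": 0, "ax": 0, "ay": 0, "az": 0}, {"grip": 1.0, "tx": 0, "ty": 0, "tz": 0, "ax": 0, "ay": 0, "az": 0}]}}

```text
time: 3.25
tool_pos: [512.3, -54.3, 128.7]
tcp_rot: [180.0, 0.2, 163.7]
ft_force: [-2.2, 2.6, 7.6]
finger_gap: 13.1
```

Emit:
{"op": "step_arm", "data": {"plan": [{"grip": 1.0, "tx": 0, "ty": 0.5, "tz": 0, "ax": 0, "ay": 0, "az": 0}, {"grip": 1.0, "tx": 0, "ty": 0.7, "tz": 0, "ax": 0, "ay": 0, "az": 0}, {"grip": 1.0, "tx": 0, "ty": 0.7, "tz": 0, "ax": 0, "ay": 0, "az": 0}, {"grip": 1.0, "tx": 0, "ty": 0.7, "tz": 0, "ax": 0, "ay": 0, "az": 0}, {"grip": 1.0, "tx": 0, "ty": 0.4, "tz": 0, "ax": 0, "ay": 0, "az": 0}, {"grip": 1.0, "tx": 0, "ty": 0, "tz": 0, "ax": 0, "ay": 0, "az": 0}, {"grip": 1.0, "tx": 0, "ty": 0, "tz": 0, "ax": 0, "ay": 0, "az": 0}]}}

```text
time: 3.83
tool_pos: [520.8, -25.2, 128.7]
tcp_rot: [179.9, 0.2, 163.7]
ft_force: [-1.9, 2.4, 7.7]
finger_gap: 13.3
```

Emit:
{"op": "step_arm", "data": {"plan": [{"grip": 1.0, "tx": 0, "ty": 0.2, "tz": 0, "ax": 0, "ay": 0, "az": 0}, {"grip": 1.0, "tx": 0, "ty": 0.2, "tz": 0, "ax": 0, "ay": 0, "az": 0}, {"grip": 1.0, "tx": 0, "ty": 0.2, "tz": 0, "ax": 0, "ay": 0, "az": 0}, {"grip": 1.0, "tx": 0, "ty": 0, "tz": 0, "ax": 0, "ay": 0, "az": 0}]}}

```text
time: 4.17
tool_pos: [521.6, -22.3, 128.6]
tcp_rot: [-179.8, 0.1, 163.7]
ft_force: [-7.7, -11.2, 9.0]
finger_gap: 13.0
```

The stop resists with about 13 N after 33 mm of travel. I'll release, rise and look.

Emit:
{"op": "step_arm", "data": {"plan": [{"grip": 4.5, "tx": 0, "ty": -0.1, "tz": 0, "ax": 0, "ay": 0, "az": 0}, {"grip": 4.5, "tx": 0, "ty": -0.1, "tz": 0, "ax": 0, "ay": 0, "az": 0}, {"grip": 4.5, "tx": 0, "ty": 0, "tz": 0, "ax": 0, "ay": 0, "az": 0}, {"grip": 4.5, "tx": 0, "ty": 0, "tz": -2, "ax": 0, "ay": 0, "az": 0}, {"grip": 4.5, "tx": 0, "ty": 0, "tz": -3.5, "ax": 0, "ay": 0, "az": 0}, {"grip": 4.5, "tx": 0, "ty": 0, "tz": -3.5, "ax": 0, "ay": 0, "az": 0}, {"grip": 5.5, "tx": 0, "ty": -3, "tz": -1, "ax": 0, "ay": 0, "az": 0}, {"grip": 5.5, "tx": 0, "ty": -3, "tz": 0, "ax": 0, "ay": 0, "az": 0}]}}

```text
time: 4.83
tool_pos: [506.2, -79.2, 231.4]
tcp_rot: [180.0, 0.5, 163.9]
ft_force: [-0.4, -0.7, 0.0]
finger_gap: 55.0
```

Emit:
{"op": "step_arm", "data": {"plan": [{"grip": 5.5, "tx": -2, "ty": -3, "tz": 0, "ax": 0, "ay": 0, "az": 0}, {"grip": 5.5, "tx": -2, "ty": -2, "tz": 0, "ax": 0, "ay": 0, "az": 0}, {"grip": 5.5, "tx": 0, "ty": 0, "tz": 0, "ax": 0, "ay": 0, "az": 0}, {"grip": 5.5, "tx": 0, "ty": 0, "tz": 0, "ax": 0, "ay": 0, "az": 0}]}}

```text
time: 5.17
tool_pos: [528.2, -139.6, 226.1]
tcp_rot: [180.0, -0.0, 163.6]
ft_force: [0.5, 0.1, 0.3]
finger_gap: 55.0
```

```bash
python3 - <<'E'
from h import *
s=sense(); print({k:np.round(v,2).tolist() for k,v in s.items() if k in('time','joint_pos','tool_pos','tcp_rot','ft_force')})
a=snapshot("wrist")[:,:,::-1]; b=snapshot("scene")[:,:,::-1]
cv2.imwrite("pics/w3.png",a)
cv2.imwrite("pics/s3.png",cv2.resize(b[130:310,160:340],None,fx=3,fy=3,interpolation=cv2.INTER_CUBIC))
E
```

```text
{'time': 5.17, 'joint_pos': [-20.19, -0.67, 94.28, 0.02, 86.42, -93.78], 'tool_pos': [528.23, -139.57, 226.08], 'tcp_rot': [179.98, -0.03, 163.58], 'ft_force': [0.5, 0.11, 0.34]}
```

View pics/w3.png

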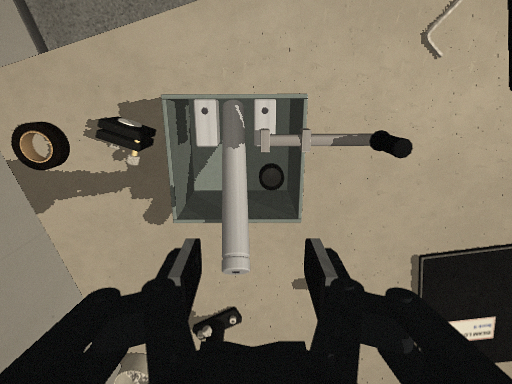

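View pics/s3.png

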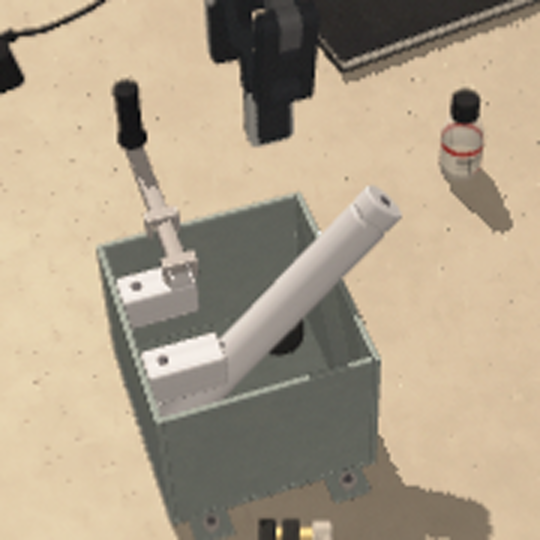

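The keeper tip is now over the +y prong at (263,140), and the knob is out at (390,145). The post runs from its foot at (233,105) to its head at (236,265). I'll measure its axis.

```bash
python3 - <<'E'
from h import *
s=sense(); T=wristT(s); a=cv2.imread("pics/w3.png").astype(int)
B=np.array([504,-149,0.]); yaw=np.radians(-16.3); R=np.array([[np.cos(yaw),-np.sin(yaw),0],[np.sin(yaw),np.cos(yaw),0],[0,0,1]])
k=a.sum(2)/3
for r in (110,125,150,175,200,220,235,250,262):
    print(r,[int(v) for v in k[r,214:256:1]])
E
```

```text
110 [190, 194, 131, 133, 134, 58, 72, 69, 78, 85, 87, 92, 99, 99, 98, 102, 101, 97, 103, 104, 98, 97, 120, 187, 187, 175, 89, 91, 86, 77, 67, 65, 68, 67, 71, 70, 68, 70, 67, 69, 111, 162]
125 [191, 191, 184, 128, 132, 95, 60, 68, 72, 86, 93, 93, 98, 102, 104, 99, 102, 97, 107, 104, 104, 102, 102, 100, 100, 97, 94, 88, 95, 175, 70, 70, 69, 78, 73, 72, 72, 71, 70, 69, 114, 160]
150 [71, 121, 126, 125, 125, 120, 126, 119, 100, 90, 95, 103, 113, 123, 132, 140, 146, 155, 158, 170, 171, 176, 184, 191, 180, 185, 182, 181, 181, 180, 173, 127, 62, 68, 70, 67, 68, 68, 68, 72, 74, 67]
175 [119, 122, 118, 129, 122, 123, 120, 125, 88, 89, 91, 101, 111, 121, 130, 137, 144, 150, 153, 161, 169, 170, 180, 183, 185, 178, 185, 181, 185, 178, 177, 169, 125, 63, 64, 70, 71, 73, 70, 73, 73, 64]
200 [55, 51, 54, 56, 51, 55, 57, 57, 76, 88, 92, 99, 106, 121, 131, 132, 140, 145, 153, 156, 163, 163, 170, 179, 181, 176, 178, 180, 181, 183, 176, 169, 165, 120, 48, 54, 58, 58, 53, 51, 53, 50]
220 [67, 68, 68, 66, 66, 66, 70, 68, 79, 87, 92, 96, 108, 118, 127, 131, 137, 147, 150, 153, 159, 158, 164, 173, 175, 182, 176, 176, 179, 179, 178, 177, 166, 156, 126, 123, 124, 123, 127, 120, 122, 125]
235 [144, 146, 140, 140, 141, 143, 151, 145, 73, 85, 90, 97, 109, 115, 124, 131, 135, 141, 152, 152, 157, 162, 162, 170, 171, 177, 174, 178, 179, 177, 177, 174, 173, 157, 150, 149, 151, 148, 145, 146, 147, 147]
250 [142, 144, 145, 150, 146, 144, 147, 150, 73, 84, 90, 99, 107, 117, 124, 132, 132, 142, 155, 150, 156, 157, 162, 166, 173, 174, 170, 175, 177, 176, 176, 174, 176, 165, 158, 145, 148, 147, 147, 144, 144, 145]
262 [145, 145, 144, 143, 144, 146, 145, 120, 74, 83, 90, 94, 104, 113, 125, 130, 133, 144, 148, 151, 159, 158, 153, 166, 170, 173, 169, 171, 174, 182, 177, 182, 177, 169, 158, 154, 145, 150, 144, 147, 144, 150]
```

```bash
cat >> h.py <<'E'
BO=np.array([504,-149,0.]); _y=np.radians(-16.3); BR=np.array([[np.cos(_y),-np.sin(_y),0],[np.sin(_y),np.cos(_y),0],[0,0,1]])
def tobin(p): return BR.T@(np.asarray(p)-BO)
def toworld(p): return BR@np.asarray(p,float)+BO
E
python3 - <<'E'
from h import *
s=sense(); T=wristT(s)
m=camera_model("wrist")
n=BR@np.array([-131,0,137.])
p0=toworld([-50,0,13])
for c,r in((231.5,125),(233.5,150),(234.2,175),(234.7,200),(235.2,235),(235.5,250),(235.8,262),(236,272)):
    o,d=ray("wrist",(c,r),T,m); p=o+d*(n@(p0-o))/(n@d); print(r,tobin(p).round(1))
for nm,(c,r),z in(("knobtop",(401,147),153),("prong-y hole",(205,111),100),("prong+y hole",(266,110),100),("c0",(163,96),100),("c1",(306,95),100),("c2",(174,222),100),("c3",(301,221),100)):
    o,d=ray("wrist",(c,r),T,m); p=o+d*(z-o[2])/d[2]; print(nm,tobin(p).round(1))
E
```

```text
125 [-28.7  -5.6  33.4]
150 [-4.7 -2.5 56.3]
175 [17.3 -0.9 77.4]
200 [37.6  0.4 96.7]
235 [ 63.3   1.8 121.3]
250 [ 73.5   2.4 131.1]
262 [ 81.4   3.  138.6]
272 [ 87.7   3.4 144.6]
knobtop [-24.1 126.7 153. ]
prong-y hole [-46.9 -24.2 100. ]
prong+y hole [-47.9  29.6 100. ]
c0 [-59.4 -59.9 100. ]
c1 [-60.4  64.1 100. ]
c2 [ 59.7 -60.2 100. ]
c3 [ 58.5  66.1 100. ]
```

Emit:
{"op": "step_arm", "data": {"plan": [{"grip": 5.5, "tx": -2, "ty": 0, "tz": 0, "ax": 0, "ay": 0, "az": -3.6}, {"grip": 5.5, "tx": -2, "ty": 0, "tz": 0, "ax": 0, "ay": 7, "az": 0}, {"grip": 5.5, "tx": -2, "ty": 0, "tz": 0, "ax": 0, "ay": 7, "az": 0}, {"grip": 5.5, "tx": -2, "ty": 0, "tz": 0, "ax": 0, "ay": 6, "az": 0}, {"grip": 5.5, "tx": 0, "ty": 0, "tz": 0, "ax": 0, "ay": 0, "az": 0}, {"grip": 5.5, "tx": 0, "ty": 0, "tz": 0, "ax": 0, "ay": 0, "az": 0}]}}

```text
time: 5.77
tool_pos: [594.9, -153.6, 215.9]
tcp_rot: [179.9, -16.9, 167.5]
ft_force: [-0.1, 0.2, 0.4]
finger_gap: 55.0
```

```bash
python3 - <<'E'
from h import *
s=sense(); print({k:np.round(v,2).tolist() for k,v in s.items() if k in('time','joint_pos','tool_pos','tcp_rot','ft_force')})
R=Rn.from_euler('xyz',s["tcp_rot"],degrees=True).as_matrix()
print("tool axes in bin\n",(BR.T@R).round(3)); print("tcp bin",tobin(s["tool_pos"]))
tgt=toworld([71.4,0.3,128.8])+18.7*R[:,2]
print("delta tool",R.T@(tgt-s["tool_pos"]), tobin(tgt))
cv2.imwrite("pics/w4.png",snapshot("wrist")[:,:,::-1])
E
```

```text
{'time': 5.77, 'joint_pos': [-18.32, 27.03, 65.08, -1.62, 104.69, -95.95], 'tool_pos': [594.93, -153.57, 215.87], 'tcp_rot': [179.89, -16.87, 167.46], 'ft_force': [-0.06, 0.2, 0.36]}
tool axes in bin
 [[-0.955 -0.065 -0.29 ]
 [-0.063  0.998 -0.017]
 [ 0.29   0.002 -0.957]]
tcp bin [ 88.55919151  21.13849497 215.87260634]
delta tool [ -7.58086817 -19.83856207 107.3525882 ] [ 6.59812883e+01 -2.02250292e-02  1.10905168e+02]
```

View pics/w4.png

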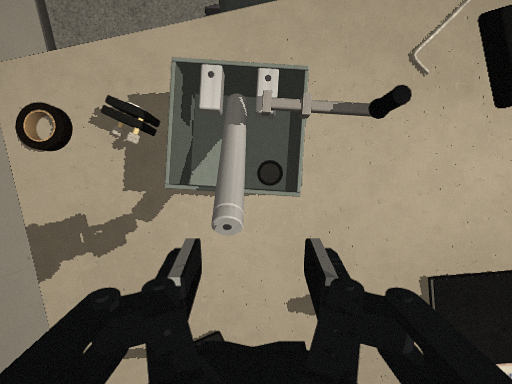

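The head is now at (228,225), left of the finger centre line, which matches the computed 20 mm shift. Going in to 4 cm short of the grasp, then down.

Emit:
{"op": "step_arm", "data": {"plan": [{"grip": 5.5, "tx": -0.4, "ty": -1.0, "tz": 2, "ax": 0, "ay": 0, "az": 0}, {"grip": 5.5, "tx": -0.35, "ty": -1.0, "tz": 2.5, "ax": 0, "ay": 0, "az": 0}, {"grip": 5.5, "tx": 0, "ty": 0, "tz": 2, "ax": 0, "ay": 0, "az": 0}, {"grip": 5.5, "tx": 0, "ty": 0, "tz": 0, "ax": 0, "ay": 0, "az": 0}, {"grip": 5.5, "tx": 0, "ty": 0, "tz": 0, "ax": 0, "ay": 0, "az": 0}]}}

```text
time: 6.23
tool_pos: [579.1, -171.4, 160.9]
tcp_rot: [180.0, -16.1, 167.4]
ft_force: [0.3, -0.0, 0.7]
finger_gap: 54.6
```

```bash
python3 - <<'E'
from h import *
s=sense(); print({k:np.round(v,2).tolist() for k,v in s.items() if k in('time','joint_pos','tool_pos','tcp_rot','ft_force')})
R=Rn.from_euler('xyz',s["tcp_rot"],degrees=True).as_matrix()
print("tcp bin",tobin(s["tool_pos"]))
tgt=toworld([71.4,0.3,128.8])+18.7*R[:,2]
print("delta tool",R.T@(tgt-s["tool_pos"]), tobin(tgt))
a=snapshot("wrist")[:,:,::-1];b=snapshot("scene")[:,:,::-1]
cv2.imwrite("pics/w5.png",np.hstack([cv2.resize(a,(400,300)),cv2.resize(b[100:310,140:420],(400,300))]))
E
```

```text
{'time': 6.23, 'joint_pos': [-20.11, 26.31, 71.65, -2.06, 98.02, -97.47], 'tool_pos': [579.13, -171.39, 160.89], 'tcp_rot': [179.97, -16.11, 167.35], 'ft_force': [0.29, -0.01, 0.72]}
tcp bin [ 78.39769252  -0.40163684 160.8866266 ]
delta tool [-2.2357014   1.13036347 51.45264141] [ 6.62218760e+01 -2.16325870e-02  1.10834099e+02]
```

View pics/w5.png

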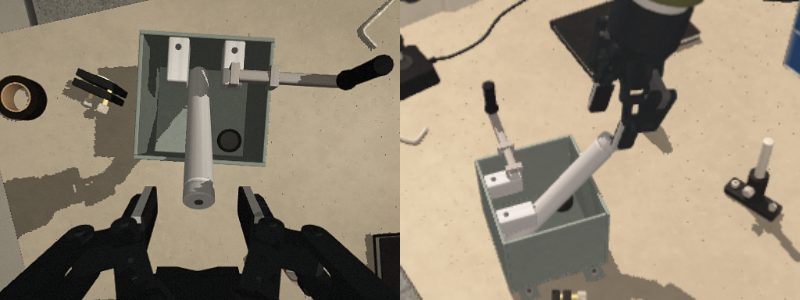

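The head at (199,200) is centred between the fingers, which straddle it cleanly. Going down and gripping.

Emit:
{"op": "step_arm", "data": {"plan": [{"grip": 5.5, "tx": -0.2, "ty": 0.1, "tz": 1.8, "ax": 0, "ay": 0, "az": 0}, {"grip": 5.5, "tx": 0, "ty": 0, "tz": 1.8, "ax": 0, "ay": 0, "az": 0}, {"grip": 5.5, "tx": 0, "ty": 0, "tz": 1.4, "ax": 0, "ay": 0, "az": 0}, {"grip": 5.5, "tx": 0, "ty": 0, "tz": 0, "ax": 0, "ay": 0, "az": 0}]}}

```text
time: 6.67
tool_pos: [567.0, -167.8, 108.2]
tcp_rot: [179.9, -16.4, 167.4]
ft_force: [-1.2, 0.3, -0.4]
finger_gap: 55.2
```

Emit:
{"op": "step_arm", "data": {"plan": [{"grip": 2.0, "tx": 0, "ty": 0, "tz": 0, "ax": 0, "ay": 0, "az": 0}, {"grip": 2.0, "tx": 0, "ty": 0, "tz": 0, "ax": 0, "ay": 0, "az": 0}, {"grip": 2.0, "tx": 0, "ty": 0, "tz": 0, "ax": 0, "ay": 0, "az": 0}, {"grip": 2.0, "tx": 0, "ty": 0, "tz": 0, "ax": 0, "ay": 0, "az": 0}, {"grip": 2.0, "tx": 0, "ty": 0, "tz": 0, "ax": 0, "ay": 0, "az": 0}, {"grip": 2.0, "tx": 0, "ty": 0, "tz": 0, "ax": 0, "ay": 0, "az": 0}], "newtons": 60}}

```text
time: 7.17
tool_pos: [569.2, -169.1, 110.8]
tcp_rot: [-180.0, -16.1, 167.3]
ft_force: [0.7, -2.1, 5.0]
finger_gap: 22.9
```

```bash
python3 - <<'E'
from h import *
s=sense(); print({k:np.round(v,2).tolist() for k,v in s.items() })
R=Rn.from_euler('xyz',s["tcp_rot"],degrees=True).as_matrix()
print("tcp bin",tobin(s["tool_pos"]), "grasp bin",tobin(s["tool_pos"]-18.7*R[:,2]))
a=snapshot("wrist")[:,:,::-1];b=snapshot("scene")[:,:,::-1]
cv2.imwrite("pics/w6.png",np.hstack([cv2.resize(a,(400,300)),cv2.resize(b[100:310,140:420],(400,300))]))
E
```

```text
{'time': 7.17, 'joint_pos': [-20.2, 27.09, 76.02, -2.1, 92.9, -97.34], 'qd': [-0.03, -0.03, 0.14, 0.02, -0.11, -0.02], 'joint_efforts': [0.83, -66.53, -42.89, 0.56, 1.95, 0.1], 'tool_pos': [569.21, -169.12, 110.83], 'tcp_rot': [-179.99, -16.14, 167.32], 'ft_force': [0.66, -2.06, 5.01], 'wrist_torque': [-0.42, 0.14, 0.23], 'finger_gap': 22.86}
tcp bin [ 68.23121252  -1.00890742 110.82561646] grasp bin [ 73.41762955  -0.67775375 128.78895178]
```

View pics/w6.png

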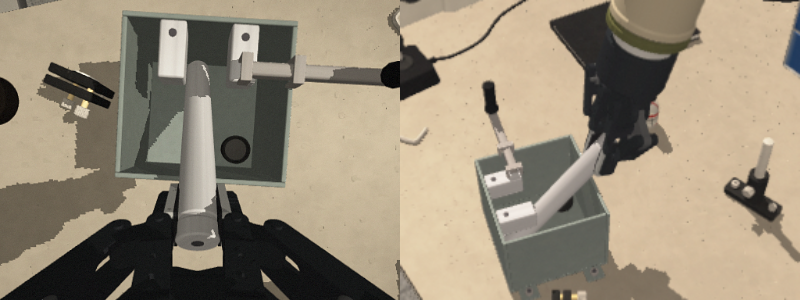

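The post is held (gap 22.9 mm) just past the rim, with the fingers clear of it. I'll compute the tipping arc in tool axes.

```bash
cat > tip.py <<'E'
from h import *
import sys
# target foot x,y,clear and list of post angles; measured start
def run(lst,alpha_now,L=168.,az=None):
    s=sense(); R=Rn.from_euler('xyz',s["tcp_rot"],degrees=True).as_matrix(); Rb=BR.T@R
    p=tobin(s["tool_pos"])
    G=p-18.7*Rb[:,2]
    ang=np.degrees(np.arctan2(-Rb[1,0],-Rb[0,0])) if az is None else az
    print("t",round(s["time"],2),"force",np.round(s["ft_force"],1),"G bin",G.round(1),"azim",round(ang,2),"rot",np.round(s["tcp_rot"],1),"gap",round(s["finger_gap"],1))
    al=np.radians(alpha_now); c=np.array([np.cos(np.radians(ang)),np.sin(np.radians(ang)),0])
    F=G-L*(np.cos(al)*c+np.sin(al)*np.array([0,0,1])); print("foot est",F.round(1))
    cp,cR=p,Rb; a0=alpha_now
    for fx,fy,cl,a in lst:
        ar=np.radians(a); Rn_=cR@Rn.from_rotvec([0,np.radians(-(a-a0)),0]).as_matrix()
        Gn=np.array([fx,fy,4+12.5*np.cos(ar)+cl])+L*(np.cos(ar)*c+np.sin(ar)*np.array([0,0,1]))
        pn=Gn+18.7*Rn_[:,2]
        print((a,(cR.T@(pn-cp)/10).round(2).tolist(),"ay",round(-(a-a0),1)))
        cp,cR,a0=pn,Rn_,a
E
python3 - <<'E'
from tip import *
run([(-46.5,-6.5,3,43.6),(-43,-6,3,46.6)]+[(-42,-6+i*0.5,3,46.6+3*i) for i in range(1,13)],43.6)
E
```

```text
t 7.27 force [ 1.7 -2.5  5.7] G bin [ 73.4  -0.7 128.7] azim 3.62 rot [-180.   -16.1  167.3] gap 22.7
foot est [-48.   -8.4  12.9]
(43.6, [-0.07, 0.18, -0.35], 'ay', -0.0)
(46.6, [0.32, 0.03, -0.48], 'ay', -3.0)
(49.6, [0.56, 0.04, -0.4], 'ay', -3.0)
(52.6, [0.66, 0.05, -0.38], 'ay', -3.0)
(55.6, [0.66, 0.05, -0.37], 'ay', -3.0)
(58.6, [0.67, 0.05, -0.37], 'ay', -3.0)
(61.6, [0.67, 0.05, -0.37], 'ay', -3.0)
(64.6, [0.67, 0.05, -0.37], 'ay', -3.0)
(67.6, [0.68, 0.05, -0.37], 'ay', -3.0)
(70.6, [0.68, 0.05, -0.36], 'ay', -3.0)
(73.6, [0.68, 0.05, -0.36], 'ay', -3.0)
(76.6, [0.69, 0.05, -0.36], 'ay', -3.0)
(79.6, [0.69, 0.05, -0.36], 'ay', -3.0)
(82.6, [0.69, 0.05, -0.36], 'ay', -3.0)
```

Emit:
{"op": "step_arm", "data": {"plan": [{"grip": 2.0, "tx": -0.1, "ty": 0.1, "tz": -0.4, "ax": 0, "ay": 0, "az": 0}, {"grip": 2.0, "tx": 0.3, "ty": 0.05, "tz": -0.5, "ax": 0, "ay": -3, "az": 0}, {"grip": 2.0, "tx": 0.55, "ty": 0.05, "tz": -0.4, "ax": 0, "ay": -3, "az": 0}, {"grip": 2.0, "tx": 0.66, "ty": 0.05, "tz": -0.38, "ax": 0, "ay": -3, "az": 0}, {"grip": 2.0, "tx": 0.66, "ty": 0.05, "tz": -0.37, "ax": 0, "ay": -3, "az": 0}, {"grip": 2.0, "tx": 0, "ty": 0, "tz": 0, "ax": 0, "ay": 0, "az": 0}, {"grip": 2.0, "tx": 0, "ty": 0, "tz": 0, "ax": 0, "ay": 0, "az": 0}]}}

```text
time: 7.85
tool_pos: [552.9, -161.7, 133.3]
tcp_rot: [179.9, -4.3, 167.3]
ft_force: [-0.1, -1.1, -2.6]
finger_gap: 23.1
```

```bash
python3 - <<'E'
from tip import *
s=sense(); a=43.6+16.14+s["tcp_rot"][1]; print("alpha",a)
run([(-42,-4+i*0.5,3,a+3*i) for i in range(1,8)],a)
a=snapshot("wrist")[:,:,::-1];b=snapshot("scene")[:,:,::-1]
cv2.imwrite("pics/w7.png",np.hstack([cv2.resize(a,(400,300)),cv2.resize(b[100:310,140:420],(400,300))]))
E
```

```text
alpha 55.40117703777489
t 7.85 force [-0.1 -1.1 -2.6] G bin [ 51.9   1.6 152. ] azim 3.62 rot [179.9  -4.3 167.3] gap 23.1
foot est [-43.3  -4.4  13.7]
(np.float64(58.40117703777489), [0.54, 0.08, -0.42], 'ay', np.float64(-3.0))
(np.float64(61.40117703777489), [0.67, 0.05, -0.37], 'ay', np.float64(-3.0))
(np.float64(64.40117703777489), [0.67, 0.05, -0.37], 'ay', np.float64(-3.0))
(np.float64(67.40117703777489), [0.67, 0.05, -0.37], 'ay', np.float64(-3.0))
(np.float64(70.40117703777489), [0.68, 0.05, -0.36], 'ay', np.float64(-3.0))
(np.float64(73.40117703777489), [0.68, 0.05, -0.36], 'ay', np.float64(-3.0))
(np.float64(76.40117703777489), [0.69, 0.05, -0.36], 'ay', np.float64(-3.0))
```

View pics/w7.png

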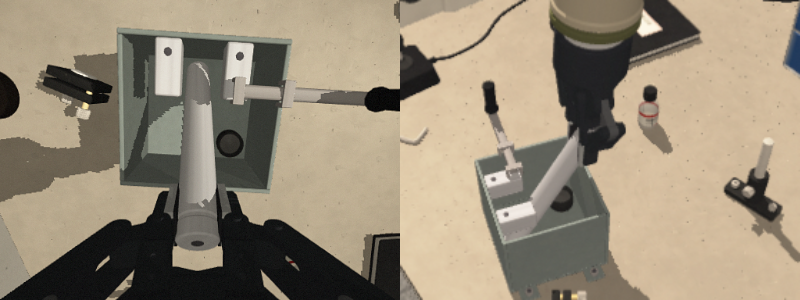

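The post has risen to about 55° and still sits the same way in the fingers. The wrist reads -2.6 N, so the foot is just clear of the floor. Continuing.

Emit:
{"op": "step_arm", "data": {"plan": [{"grip": 2.0, "tx": 0.54, "ty": 0.06, "tz": -0.4, "ax": 0, "ay": -3, "az": 0}, {"grip": 2.0, "tx": 0.67, "ty": 0.05, "tz": -0.37, "ax": 0, "ay": -3, "az": 0}, {"grip": 2.0, "tx": 0.67, "ty": 0.05, "tz": -0.37, "ax": 0, "ay": -3, "az": 0}, {"grip": 2.0, "tx": 0.67, "ty": 0.05, "tz": -0.37, "ax": 0, "ay": -3, "az": 0}, {"grip": 2.0, "tx": 0.68, "ty": 0.05, "tz": -0.36, "ax": 0, "ay": -3, "az": 0}, {"grip": 2.0, "tx": 0.68, "ty": 0.05, "tz": -0.36, "ax": 0, "ay": -3, "az": 0}, {"grip": 2.0, "tx": 0, "ty": 0, "tz": 0, "ax": 0, "ay": 0, "az": 0}, {"grip": 2.0, "tx": 0, "ty": 0, "tz": 0, "ax": 0, "ay": 0, "az": 0}]}}

```text
time: 8.62
tool_pos: [514.9, -150.3, 153.0]
tcp_rot: [180.0, 13.6, 167.3]
ft_force: [1.1, 0.1, -2.5]
finger_gap: 22.6
```

```bash
python3 - <<'E'
from tip import *
s=sense(); a=43.6+16.14+s["tcp_rot"][1]; print("alpha",a)
run([(-42,-1+i*0.3,3,a+3*i) for i in range(1,7)],a)
a=snapshot("wrist")[:,:,::-1];b=snapshot("scene")[:,:,::-1]
cv2.imwrite("pics/w8.png",np.hstack([cv2.resize(a,(400,300)),cv2.resize(b[100:310,140:420],(400,300))]))
E
```

```text
alpha 73.36084940364799
t 8.62 force [ 1.1  0.1 -2.5] G bin [  6.5   1.5 171.1] azim 3.6 rot [180.   13.6 167.3] gap 22.6
foot est [-41.5  -1.5  10.2]
(np.float64(76.36084940364799), [0.72, 0.08, -0.41], 'ay', np.float64(-3.0))
(np.float64(79.36084940364799), [0.69, 0.03, -0.36], 'ay', np.float64(-3.0))
(np.float64(82.36084940364799), [0.69, 0.03, -0.36], 'ay', np.float64(-3.0))
(np.float64(85.36084940364799), [0.7, 0.03, -0.36], 'ay', np.float64(-3.0))
(np.float64(88.36084940364799), [0.7, 0.03, -0.37], 'ay', np.float64(-3.0))
(np.float64(91.36084940364799), [0.7, 0.03, -0.37], 'ay', np.float64(-3.0))
```

View pics/w8.png

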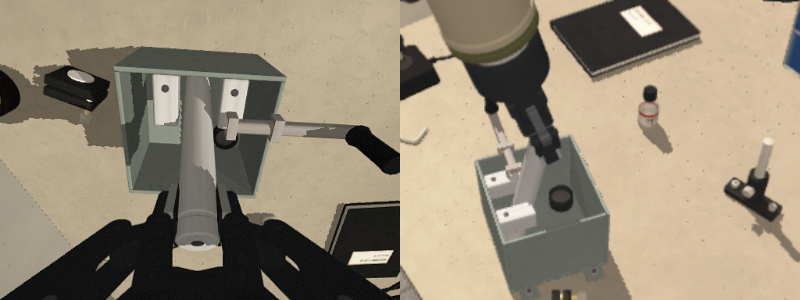

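Now about 73°, between the prongs in the view (the post at (195,110) with prongs at 165 and 232). Continuing to about 85°.

Emit:
{"op": "step_arm", "data": {"plan": [{"grip": 2.0, "tx": 0.72, "ty": 0.07, "tz": -0.4, "ax": 0, "ay": -3, "az": 0}, {"grip": 2.0, "tx": 0.69, "ty": 0.03, "tz": -0.36, "ax": 0, "ay": -3, "az": 0}, {"grip": 2.0, "tx": 0.69, "ty": 0.03, "tz": -0.36, "ax": 0, "ay": -3, "az": 0}, {"grip": 2.0, "tx": 0.7, "ty": 0.03, "tz": -0.36, "ax": 0, "ay": -3, "az": 0}, {"grip": 2.0, "tx": 0, "ty": 0, "tz": 0, "ax": 0, "ay": 0, "az": 0}, {"grip": 2.0, "tx": 0, "ty": 0, "tz": 0, "ax": 0, "ay": 0, "az": 0}]}}

```text
time: 9.22
tool_pos: [485.2, -142.2, 158.7]
tcp_rot: [180.0, 25.7, 167.3]
ft_force: [0.4, -1.0, -3.2]
finger_gap: 23.0
```

```bash
python3 - <<'E'
from tip import *
s=sense(); a=43.6+16.14+s["tcp_rot"][1]; print("alpha",a)
run([(-42,0,3,90),(-42,0,0,90)],a)
a=snapshot("wrist")[:,:,::-1];b=snapshot("scene")[:,:,::-1];c=snapshot("top")[:,:,::-1]
cv2.imwrite("pics/w9.png",np.hstack([cv2.resize(a,(400,300)),cv2.resize(b[100:310,140:420],(400,300))]))
cv2.imwrite("pics/s9.png",np.hstack([cv2.resize(b[170:305,180:300],None,fx=3.3,fy=3.3,interpolation=2),cv2.resize(c[165:300,215:335],None,fx=3.3,fy=3.3,interpolation=2)]))
E
```

```text
alpha 85.39744993472411
t 9.22 force [ 0.4 -1.  -3.2] G bin [-28.    0.8 175.6] azim 3.58 rot [180.   25.7 167.3] gap 23.0
foot est [-41.4  -0.1   8.1]
(90, [1.14, 0.01, -0.56], 'ay', np.float64(-4.6))
(90, [0.15, -0.0, 0.26], 'ay', 0)
```

View pics/w9.png

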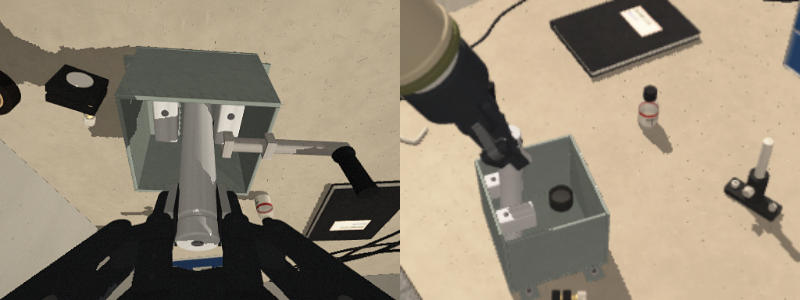

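View pics/s9.png

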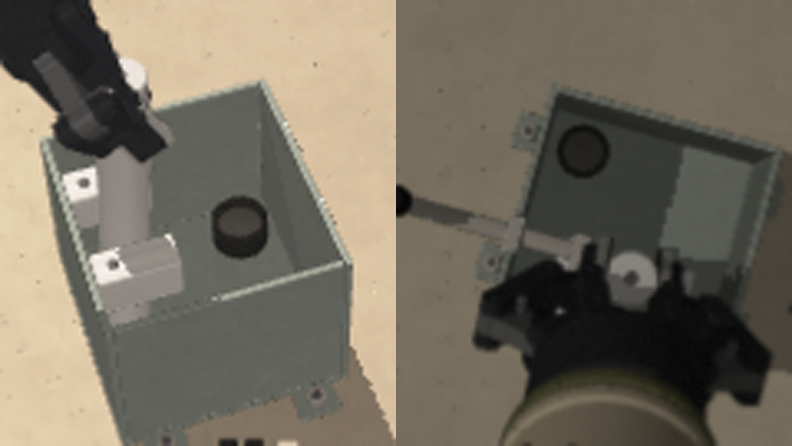

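The post is almost upright, seated between the prongs. The lens ring and mirror haven't moved. Finishing the rotation, then lowering.

Emit:
{"op": "step_arm", "data": {"plan": [{"grip": 2.0, "tx": 0.57, "ty": 0, "tz": -0.28, "ax": 0, "ay": -2.3, "az": 0}, {"grip": 2.0, "tx": 0.57, "ty": 0, "tz": -0.28, "ax": 0, "ay": -2.3, "az": 0}, {"grip": 2.0, "tx": 0, "ty": 0, "tz": 0, "ax": 0, "ay": 0, "az": 0}, {"grip": 2.0, "tx": 0.1, "ty": 0, "tz": 0.17, "ax": 0, "ay": 0, "az": 0}, {"grip": 2.0, "tx": 0, "ty": 0, "tz": 0, "ax": 0, "ay": 0, "az": 0}, {"grip": 2.0, "tx": 0, "ty": 0, "tz": 0, "ax": 0, "ay": 0, "az": 0}]}}

```text
time: 9.87
tool_pos: [473.5, -139.5, 157.0]
tcp_rot: [180.0, 30.3, 167.3]
ft_force: [0.5, -0.3, -2.3]
finger_gap: 22.5
```

```bash
python3 - <<'E'
from tip import *
s=sense(); a=43.6+16.14+s["tcp_rot"][1]; print("alpha",a)
run([(-44,0,0,90)],a)
E
```

```text
alpha 90.05165498518376
t 9.87 force [ 0.5 -0.3 -2.3] G bin [-41.3  -0.  173.2] azim 3.61 rot [180.   30.3 167.3] gap 22.5
foot est [-41.2  -0.    5.2]
(90, [0.29, 0.02, -0.03], 'ay', np.float64(0.1))
```

Emit:
{"op": "step_arm", "data": {"plan": [{"grip": 2.0, "tx": 0.17, "ty": 0, "tz": -0.1, "ax": 0, "ay": 0, "az": 0}, {"grip": 2.0, "tx": 0.1, "ty": 0, "tz": 0.17, "ax": 0, "ay": 0, "az": 0}, {"grip": 2.0, "tx": 0, "ty": 0, "tz": 0, "ax": 0, "ay": 0, "az": 0}, {"grip": 2.0, "tx": 0, "ty": 0, "tz": 0, "ax": 0, "ay": 0, "az": 0}]}}

```text
time: 10.2
tool_pos: [472.4, -139.3, 156.9]
tcp_rot: [-180.0, 30.5, 167.3]
ft_force: [-1.6, 0.3, 5.5]
finger_gap: 22.5
```

Emit:
{"op": "step_arm", "data": {"plan": [{"grip": 2.0, "tx": 0.08, "ty": 0, "tz": 0.13, "ax": 0, "ay": 0, "az": 0}, {"grip": 2.0, "tx": 0, "ty": 0, "tz": 0, "ax": 0, "ay": 0, "az": 0}, {"grip": 2.0, "tx": 0, "ty": 0, "tz": 0, "ax": 0, "ay": 0, "az": 0}]}}

```text
time: 10.45
tool_pos: [473.1, -139.6, 156.8]
tcp_rot: [-180.0, 30.7, 167.3]
ft_force: [-2.1, 2.2, 12.0]
finger_gap: 22.3
```

```bash
python3 - <<'E'
from tip import *
s=sense(); a=43.6+16.14+s["tcp_rot"][1]; print("alpha",a)
run([(-44,0,0,90)],a)
b=snapshot("scene")[:,:,::-1];c=snapshot("top")[:,:,::-1]
cv2.imwrite("pics/s10.png",np.hstack([cv2.resize(b[170:305,180:300],None,fx=3.3,fy=3.3,interpolation=2),cv2.resize(c[165:300,215:335],None,fx=3.3,fy=3.3,interpolation=2)]))
E
```

```text
alpha 90.42573198204757
t 10.45 force [-2.1  2.2 12. ] G bin [-41.8  -0.3 172.9] azim 3.64 rot [-180.    30.7  167.3] gap 22.3
foot est [-40.6  -0.2   4.9]
(90, [0.25, 0.04, -0.03], 'ay', np.float64(0.4))
```

View pics/s10.png

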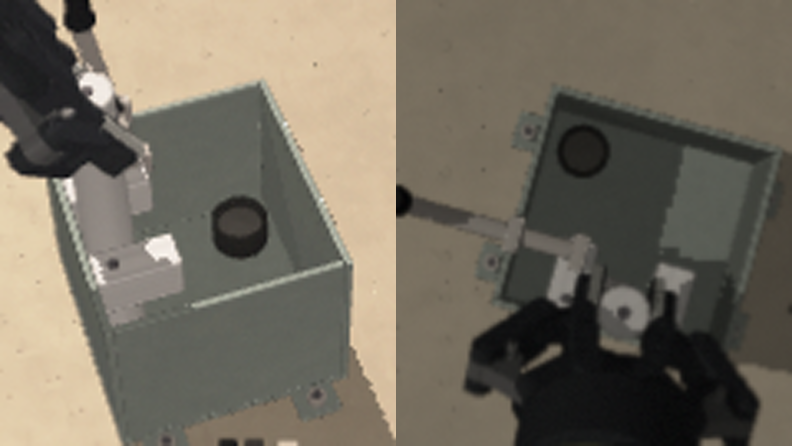

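The foot is on the floor (12 N) and about 3 mm off the wall. I'll unload it a little, shift to the wall, and set it down.

Emit:
{"op": "step_arm", "data": {"plan": [{"grip": 2.0, "tx": -0.2, "ty": 0, "tz": -0.35, "ax": 0, "ay": 0, "az": 0}, {"grip": 2.0, "tx": 0.17, "ty": 0, "tz": -0.1, "ax": 0, "ay": 0, "az": 0}, {"grip": 2.0, "tx": 0.17, "ty": 0, "tz": -0.1, "ax": 0, "ay": 0, "az": 0}, {"grip": 2.0, "tx": 0, "ty": 0, "tz": 0, "ax": 0, "ay": 0, "az": 0}, {"grip": 2.0, "tx": 0, "ty": 0, "tz": 0, "ax": 0, "ay": 0, "az": 0}]}}

```text
time: 10.97
tool_pos: [467.8, -138.3, 158.1]
tcp_rot: [180.0, 30.5, 167.3]
ft_force: [4.3, -1.4, 0.8]
finger_gap: 22.6
```

```bash
python3 - <<'E'
from tip import *
s=sense(); a=43.6+16.14+s["tcp_rot"][1]; print("alpha",a)
run([(-44.5,0,0,90)],a); print("F bin",BR.T@np.array(s["ft_force"]))
E
```

```text
alpha 90.23812570426779
t 10.97 force [ 4.3 -1.4  0.8] G bin [-47.2  -0.5 174.2] azim 3.61 rot [180.   30.5 167.3] gap 22.6
foot est [-46.5  -0.4   6.2]
(90, [-0.12, 0.03, 0.33], 'ay', np.float64(0.2))
F bin [ 4.5159975  -0.16788207  0.81013891]
```

Emit:
{"op": "step_arm", "data": {"plan": [{"grip": 2.0, "tx": -0.08, "ty": 0, "tz": 0.05, "ax": 0, "ay": 0, "az": 0}, {"grip": 2.0, "tx": 0.07, "ty": 0, "tz": 0.13, "ax": 0, "ay": 0, "az": 0}, {"grip": 2.0, "tx": 0, "ty": 0, "tz": 0, "ax": 0, "ay": 0, "az": 0}, {"grip": 2.0, "tx": 0, "ty": 0, "tz": 0, "ax": 0, "ay": 0, "az": 0}]}}

```text
time: 11.3
tool_pos: [468.8, -138.5, 156.8]
tcp_rot: [180.0, 30.5, 167.3]
ft_force: [0.6, 0.3, 7.4]
finger_gap: 22.8
```

```bash
python3 - <<'E'
from tip import *
s=sense(); a=43.6+16.14+s["tcp_rot"][1]; print("alpha",a)
run([(-44.5,0,0,90)],a); print("F bin",BR.T@np.array(s["ft_force"]))
b=snapshot("scene")[:,:,::-1];c=snapshot("top")[:,:,::-1]
cv2.imwrite("pics/s11.png",np.hstack([cv2.resize(b[170:305,180:300],None,fx=3.3,fy=3.3,interpolation=2),cv2.resize(c[165:300,215:335],None,fx=3.3,fy=3.3,interpolation=2)]))
E
```

```text
alpha 90.20834425329515
t 11.3 force [0.6 0.3 7.4] G bin [-46.2  -0.4 173. ] azim 3.62 rot [180.   30.5 167.3] gap 22.8
foot est [-45.6  -0.4   5. ]
(90, [-0.1, 0.03, 0.17], 'ay', np.float64(0.2))
F bin [0.46319004 0.44266381 7.41334803]
```

View pics/s11.png

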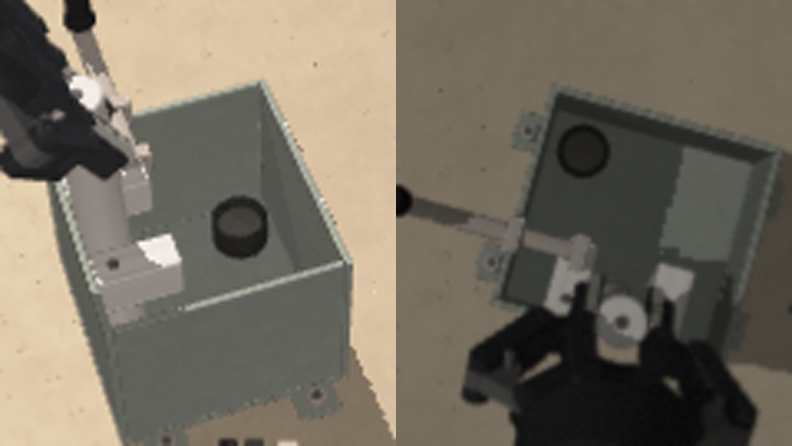

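```bash
python3 - <<'E'
from h import *
p,e=tri(ray("top",(283.3,262.3)),ray("scene",(205.5,198.5))); print(tobin(p),e)
E
```

```text
[-47.03013811  -1.01261412 192.48568269] [np.float64(2.1088444120498036), np.float64(2.108844412049848)]
```

The head centre triangulates to within about 3 mm of plumb over the foot position. Unloading slightly, releasing, and backing away along the tool axis.

Emit:
{"op": "step_arm", "data": {"plan": [{"grip": 2.0, "tx": -0.12, "ty": 0, "tz": -0.2, "ax": 0, "ay": 0, "az": 0}, {"grip": 2.0, "tx": 0, "ty": 0, "tz": 0, "ax": 0, "ay": 0, "az": 0}, {"grip": 2.8, "tx": 0, "ty": 0, "tz": 0, "ax": 0, "ay": 0, "az": 0}, {"grip": 3.3, "tx": 0, "ty": 0, "tz": 0, "ax": 0, "ay": 0, "az": 0}, {"grip": 4.0, "tx": 0, "ty": 0, "tz": 0, "ax": 0, "ay": 0, "az": 0}, {"grip": 5.0, "tx": 0, "ty": 0, "tz": 0, "ax": 0, "ay": 0, "az": 0}, {"grip": 5.0, "tx": 0, "ty": 0, "tz": 0, "ax": 0, "ay": 0, "az": 0}, {"grip": 5.0, "tx": 0, "ty": 0, "tz": 0, "ax": 0, "ay": 0, "az": 0}]}}

```text
time: 12.07
tool_pos: [467.9, -138.0, 157.6]
tcp_rot: [180.0, 30.3, 167.3]
ft_force: [0.7, 0.2, -0.0]
finger_gap: 49.9
```

```bash
python3 - <<'E'
from tip import *
a=90
run([(-44.5,0,0,90)],a)
w=snapshot("wrist")[:,:,::-1];b=snapshot("scene")[:,:,::-1]
cv2.imwrite("pics/s12.png",np.hstack([cv2.resize(b[170:305,180:300],None,fx=3,fy=3,interpolation=2),cv2.resize(w,None,fx=.8,fy=.8)[:,:][:305].copy() if 0 else cv2.resize(w,(430,405))]))
E
```

```text
t 12.07 force [ 0.7  0.2 -0. ] G bin [-47.2  -0.2 173.7] azim 3.61 rot [180.   30.3 167.3] gap 49.9
foot est [-47.2  -0.2   5.7]
(90, [-0.15, 0.01, 0.28], 'ay', 0)
```

View pics/s12.png

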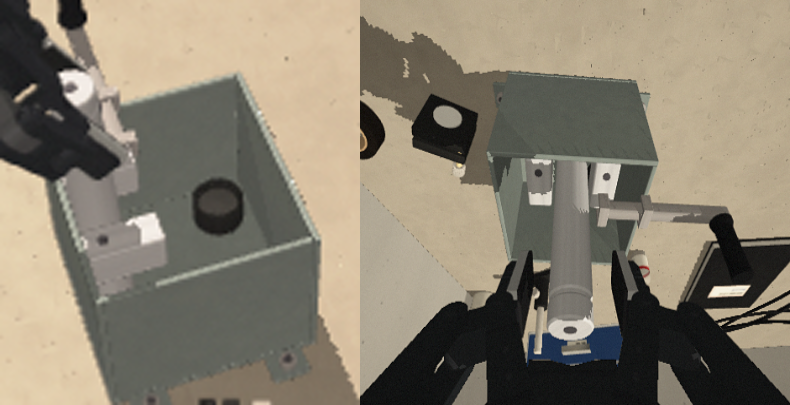

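The post stands alone with the fingers open on either side. Retracting.

Emit:
{"op": "step_arm", "data": {"plan": [{"grip": 5.0, "tx": 0, "ty": 0, "tz": -0.8, "ax": 0, "ay": 0, "az": 0}, {"grip": 5.0, "tx": 0, "ty": 0, "tz": -1.5, "ax": 0, "ay": 0, "az": 0}, {"grip": 5.0, "tx": 0, "ty": 0, "tz": -2, "ax": 0, "ay": 0, "az": 0}, {"grip": 5.0, "tx": 0, "ty": 0, "tz": -2, "ax": 0, "ay": 0, "az": 0}, {"grip": 5.0, "tx": 0, "ty": 0, "tz": -2, "ax": 0, "ay": 0, "az": 0}, {"grip": 5.0, "tx": 0, "ty": 0, "tz": -2, "ax": 0, "ay": 0, "az": 0}, {"grip": 5.0, "tx": 0, "ty": 0, "tz": 0, "ax": 0, "ay": 0, "az": 0}, {"grip": 5.0, "tx": 0, "ty": 0, "tz": 0, "ax": 0, "ay": 0, "az": 0}]}}

```text
time: 12.83
tool_pos: [433.7, -132.9, 248.0]
tcp_rot: [179.9, 29.6, 167.3]
ft_force: [0.3, 0.0, -0.2]
finger_gap: 50.2
```

```bash
python3 - <<'E'
from tip import *
run([],90)
print(np.round(sense()["joint_pos"],1),tobin(sense()["tool_pos"]))
w=snapshot("wrist")[:,:,::-1];b=snapshot("scene")[:,:,::-1]
cv2.imwrite("pics/s13.png",np.hstack([cv2.resize(b[170:305,180:300],None,fx=3,fy=3,interpolation=2),cv2.resize(w,(430,405))]))
E
```

```text
t 12.83 force [ 0.3  0.  -0.2] G bin [-81.3  -4.9 264.2] azim 3.62 rot [179.9  29.6 167.3] gap 50.2
foot est [-81.3  -4.9  96.2]
[ -30.8  -51.1  133.2    9.6   69.8 -109.2] [-72.02507879  -4.2663911  247.96069798]
```

View pics/s13.png

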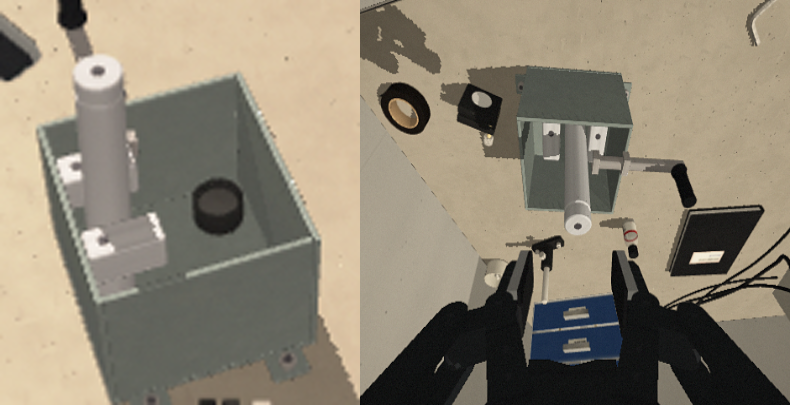

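The post stands free between the prongs. Joint 2 is close to its range limit, so I'll turn the tool back to vertical straight away while moving towards the knob.

Emit:
{"op": "step_arm", "data": {"plan": [{"grip": 5.0, "tx": 0, "ty": 0.5, "tz": 0, "ax": 0, "ay": 5, "az": 0}, {"grip": 5.0, "tx": 0, "ty": 1.5, "tz": 0, "ax": 0, "ay": 5, "az": 0}, {"grip": 5.0, "tx": 0, "ty": 2, "tz": 0, "ax": 0, "ay": 5, "az": 0}, {"grip": 5.0, "tx": 0, "ty": 2, "tz": 0, "ax": 0, "ay": 5, "az": 0}, {"grip": 5.0, "tx": 0, "ty": 2, "tz": 0, "ax": 0, "ay": 5, "az": 0}, {"grip": 5.0, "tx": 0, "ty": 2, "tz": 0, "ax": 0, "ay": 5, "az": 0}, {"grip": 5.0, "tx": 0, "ty": 1.5, "tz": 0, "ax": 0, "ay": 0, "az": 3.6}, {"grip": 5.0, "tx": 0, "ty": 0, "tz": 0, "ax": 0, "ay": 0, "az": 0}]}}

```text
time: 13.6
tool_pos: [458.3, -17.8, 244.1]
tcp_rot: [179.9, -0.8, 163.8]
ft_force: [0.8, 0.2, -0.5]
finger_gap: 50.1
```

```bash
cat > kn.py <<'E'
from h import *
def rep(kb):
    s=sense(); R=Rn.from_euler('xyz',s["tcp_rot"],degrees=True).as_matrix()
    print("t",round(s["time"],2),np.round(s["joint_pos"],1),"tcp bin",tobin(s["tool_pos"]).round(1),"rot",np.round(s["tcp_rot"],2),"F",np.round(BR.T@np.array(s["ft_force"]),1),s["finger_gap"])
    print("delta tool mm",(R.T@(toworld(kb)-s["tool_pos"])).round(1))
E
python3 -c "
from kn import *
rep([-22,126,126])"
```

```text
t 13.6 [ -8.8 -14.4 105.    0.2  90.3 -82.6] tcp bin [-80.7 113.1 244.1] rot [179.88  -0.83 163.76] F [ 0.8  0.4 -0.5] 50.1219880908807
delta tool mm [-60.4  12.6 117.2]
```

Emit:
{"op": "step_arm", "data": {"plan": [{"grip": 4.5, "tx": -2, "ty": 0.4, "tz": 1, "ax": 0, "ay": -0.8, "az": 0}, {"grip": 4.5, "tx": -2, "ty": 0.4, "tz": 2, "ax": 0, "ay": 0, "az": 0}, {"grip": 4.5, "tx": -2, "ty": 0.4, "tz": 2, "ax": 0, "ay": 0, "az": 0}, {"grip": 4.5, "tx": 0, "ty": 0, "tz": 1, "ax": 0, "ay": 0, "az": 0}, {"grip": 4.5, "tx": 0, "ty": 0, "tz": 0, "ax": 0, "ay": 0, "az": 0}, {"grip": 4.5, "tx": 0, "ty": 0, "tz": 0, "ax": 0, "ay": 0, "az": 0}]}}

```text
time: 14.1
tool_pos: [518.1, -25.7, 186.3]
tcp_rot: [179.9, 0.2, 163.8]
ft_force: [0.5, -0.2, 0.4]
finger_gap: 44.9
```

```bash
python3 -c "
from kn import *
rep([-22,126,126])
cv2.imwrite('pics/w14.png',snapshot('wrist')[:,:,::-1])"
```

```text
t 14.1 [-8.500e+00 -3.900e+00  1.016e+02  1.000e-01  8.210e+01 -8.240e+01] tcp bin [-21.1 122.3 186.3] rot [179.92   0.2  163.81] F [ 0.5 -0.1  0.4] 44.86772957413643
delta tool mm [ 1.1  3.6 60.3]
```

View pics/w14.png

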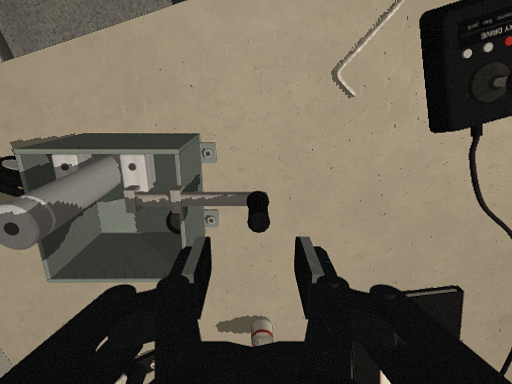

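The knob at (258,210) is between the fingers. Going down, gripping lightly, then pushing shut.

Emit:
{"op": "step_arm", "data": {"plan": [{"grip": 4.5, "tx": 0.1, "ty": 0.35, "tz": 2, "ax": 0, "ay": 0, "az": 0}, {"grip": 4.5, "tx": 0, "ty": 0, "tz": 2, "ax": 0, "ay": 0, "az": 0}, {"grip": 4.5, "tx": 0, "ty": 0, "tz": 1.8, "ax": 0, "ay": 0, "az": 0}, {"grip": 1.0, "tx": 0, "ty": 0, "tz": 0, "ax": 0, "ay": 0, "az": 0}, {"grip": 1.0, "tx": 0, "ty": 0, "tz": 0, "ax": 0, "ay": 0, "az": 0}, {"grip": 1.0, "tx": 0, "ty": 0, "tz": 0, "ax": 0, "ay": 0, "az": 0}, {"grip": 1.0, "tx": 0, "ty": 0, "tz": 0, "ax": 0, "ay": 0, "az": 0}, {"grip": 1.0, "tx": 0, "ty": 0, "tz": 0, "ax": 0, "ay": 0, "az": 0}], "newtons": 25}}

```text
time: 14.82
tool_pos: [520.3, -22.1, 130.9]
tcp_rot: [179.9, 0.4, 163.8]
ft_force: [-6.4, -1.4, 6.3]
finger_gap: 12.8
```

Emit:
{"op": "step_arm", "data": {"plan": [{"grip": 1.0, "tx": 0, "ty": -0.3, "tz": 0, "ax": 0, "ay": 0, "az": 0}, {"grip": 1.0, "tx": 0, "ty": -0.6, "tz": 0, "ax": 0, "ay": 0, "az": 0}, {"grip": 1.0, "tx": 0, "ty": -0.6, "tz": 0, "ax": 0, "ay": 0, "az": 0}, {"grip": 1.0, "tx": 0, "ty": -0.5, "tz": 0, "ax": 0, "ay": 0, "az": 0}, {"grip": 1.0, "tx": 0, "ty": 0, "tz": 0, "ax": 0, "ay": 0, "az": 0}]}}

```text
time: 15.23
tool_pos: [514.7, -41.4, 130.9]
tcp_rot: [179.9, 0.4, 163.8]
ft_force: [-6.7, 0.1, 6.7]
finger_gap: 12.7
```

```bash
python3 -c "
from kn import *
rep([-22,70,126])
b=snapshot('scene')[:,:,::-1]
cv2.imwrite('pics/s15.png',cv2.resize(b[130:310,160:340],None,fx=3,fy=3,interpolation=2))"
```

```text
t 15.23 [-1.040e+01 -1.800e+00  1.056e+02  1.000e-01  7.580e+01 -8.420e+01] tcp bin [-19.9 106.2 130.9] rot [179.87   0.41 163.77] F [-6.5 -1.7  6.7] 12.705927114588842
delta tool mm [  2.2 -36.3   4.8]
```

View pics/s15.png

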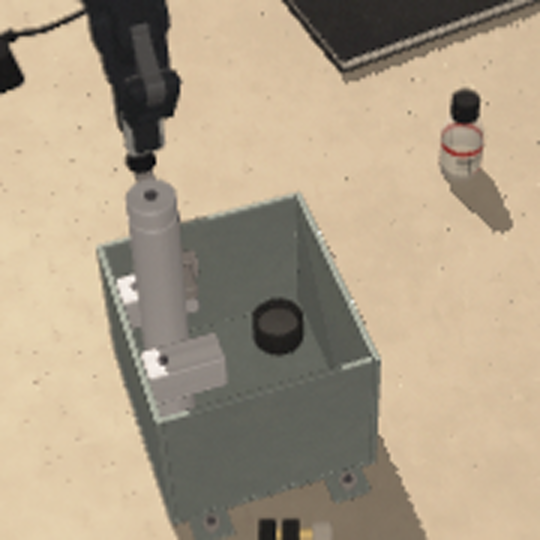

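The keeper is following the gripper and the post stays put at (150,230). Continuing to the shut stop.

Emit:
{"op": "step_arm", "data": {"plan": [{"grip": 1.0, "tx": 0, "ty": -0.6, "tz": 0, "ax": 0, "ay": 0, "az": 0}, {"grip": 1.0, "tx": 0, "ty": -0.6, "tz": 0, "ax": 0, "ay": 0, "az": 0}, {"grip": 1.0, "tx": 0, "ty": -0.6, "tz": 0, "ax": 0, "ay": 0, "az": 0}, {"grip": 1.0, "tx": 0, "ty": -0.6, "tz": 0, "ax": 0, "ay": 0, "az": 0}, {"grip": 1.0, "tx": 0, "ty": -0.6, "tz": 0, "ax": 0, "ay": 0, "az": 0}, {"grip": 1.0, "tx": 0, "ty": -0.4, "tz": 0, "ax": 0, "ay": 0, "az": 0}, {"grip": 1.0, "tx": 0, "ty": 0, "tz": 0, "ax": 0, "ay": 0, "az": 0}]}}

```text
time: 15.87
tool_pos: [505.3, -74.2, 130.9]
tcp_rot: [179.9, 0.4, 163.8]
ft_force: [-6.7, 0.7, 8.5]
finger_gap: 13.1
```

Emit:
{"op": "step_arm", "data": {"plan": [{"grip": 1.0, "tx": 0, "ty": -0.2, "tz": 0, "ax": 0, "ay": 0, "az": 0}, {"grip": 1.0, "tx": 0, "ty": -0.2, "tz": 0, "ax": 0, "ay": 0, "az": 0}, {"grip": 1.0, "tx": 0, "ty": 0, "tz": 0, "ax": 0, "ay": 0, "az": 0}]}}

```text
time: 16.12
tool_pos: [504.7, -76.1, 130.9]
tcp_rot: [179.7, 0.4, 163.8]
ft_force: [-3.7, 7.8, 8.0]
finger_gap: 13.0
```

```bash
python3 -c "
from kn import *
rep([-22,70,126])"
```

```text
t 16.12 [-14.5  -2.8 106.5   0.3  75.9 -88.4] tcp bin [-19.8  70.1 130.9] rot [179.71   0.42 163.8 ] F [-5.8  6.4  8. ] 13.025131406550079
delta tool mm [ 2.2 -0.1  4.9]
```

Shut stop reached at y = 70.1 mm. One more small push to confirm, then release and rise.

Emit:
{"op": "step_arm", "data": {"plan": [{"grip": 1.0, "tx": 0, "ty": -0.2, "tz": 0, "ax": 0, "ay": 0, "az": 0}, {"grip": 1.0, "tx": 0, "ty": 0, "tz": 0, "ax": 0, "ay": 0, "az": 0}]}}

```text
time: 16.28
tool_pos: [504.6, -76.4, 131.0]
tcp_rot: [179.5, 0.4, 163.8]
ft_force: [-1.1, 17.3, 7.7]
finger_gap: 12.8
```

Emit:
{"op": "step_arm", "data": {"plan": [{"grip": 3.5, "tx": 0, "ty": 0, "tz": 0, "ax": 0, "ay": 0, "az": 0}, {"grip": 3.5, "tx": 0, "ty": 0.3, "tz": 0, "ax": 0, "ay": 0, "az": 0}, {"grip": 3.5, "tx": 0, "ty": 0.1, "tz": 0, "ax": 0, "ay": 0, "az": 0}, {"grip": 3.5, "tx": 0, "ty": 0, "tz": -1, "ax": 0, "ay": 0, "az": 0}, {"grip": 3.5, "tx": 0, "ty": 0, "tz": -3, "ax": 0, "ay": 0, "az": 0}, {"grip": 3.5, "tx": 0, "ty": 0, "tz": -3.5, "ax": 0, "ay": 0, "az": 0}, {"grip": 3.5, "tx": 0, "ty": 0, "tz": -3.5, "ax": 0, "ay": 0, "az": 0}, {"grip": 3.5, "tx": 0, "ty": 3, "tz": -1, "ax": 0, "ay": 0, "az": 0}]}}

```text
time: 16.95
tool_pos: [513.8, -50.7, 256.5]
tcp_rot: [180.0, 0.9, 163.6]
ft_force: [0.2, -0.4, 0.6]
finger_gap: 35.3
```

Emit:
{"op": "step_arm", "data": {"plan": [{"grip": 3.5, "tx": 0, "ty": 3, "tz": 0, "ax": 0, "ay": 0, "az": 0}, {"grip": 3.5, "tx": 0, "ty": 3, "tz": 0, "ax": 0, "ay": 0, "az": 0}, {"grip": 3.5, "tx": 0, "ty": 2, "tz": 0, "ax": 0, "ay": 0, "az": 0}, {"grip": 3.5, "tx": 0, "ty": 0, "tz": 0, "ax": 0, "ay": 0, "az": 0}, {"grip": 3.5, "tx": 0, "ty": 0, "tz": 0, "ax": 0, "ay": 0, "az": 0}]}}

```text
time: 17.37
tool_pos: [534.4, 30.7, 249.9]
tcp_rot: [179.9, 0.4, 163.9]
ft_force: [0.9, -0.3, -0.3]
finger_gap: 35.2
```

```bash
python3 -c "
from kn import *
rep([-22,70,126])
b=snapshot('scene')[:,:,::-1];c=snapshot('top')[:,:,::-1]; w=snapshot('wrist')[:,:,::-1]
cv2.imwrite('pics/s16.png',np.hstack([cv2.resize(b[160:325,180:300],None,fx=3.3,fy=3.3,interpolation=2),cv2.resize(c[155:320,235:355],None,fx=3.3,fy=3.3,interpolation=2)]))
cv2.imwrite('pics/w16.png',w)"
```

```text
t 17.37 [ -2.2  -3.4  94.4   0.   88.6 -76.1] tcp bin [-21.2 181.  249.9] rot [179.91   0.36 163.9 ] F [ 1.  -0.  -0.3] 35.1950125108561
delta tool mm [   1.9 -111.2  123.7]
```

View pics/s16.png

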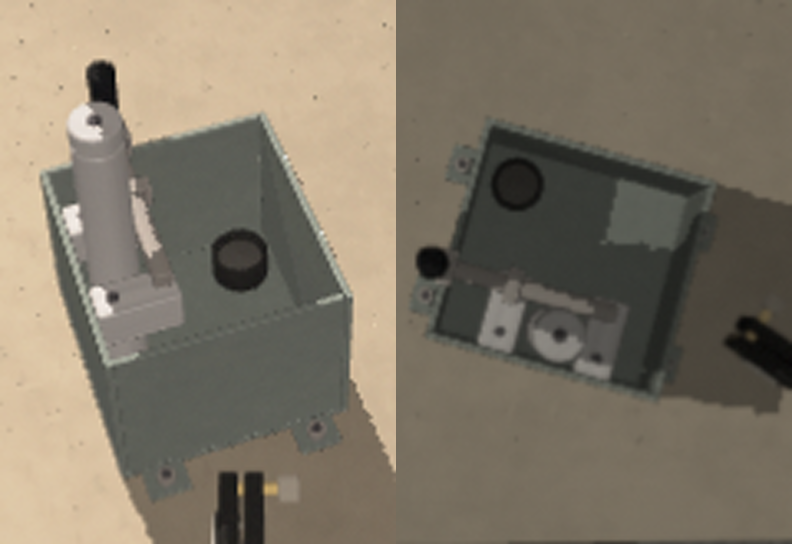

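View pics/w16.png

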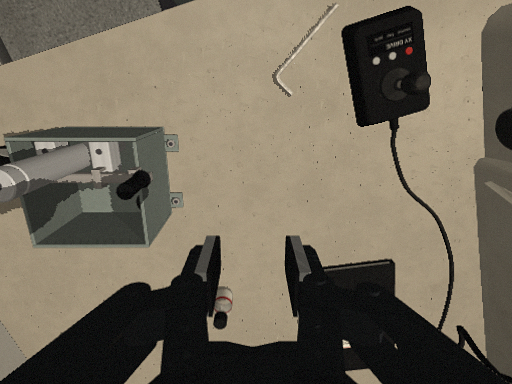

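```bash
python3 - <<'E'
from h import *
f=lambda x,y,ox,oy:((x+.5)/3.3-.5+ox,(y+.5)/3.3-.5+oy)
for n,t,s in(("knob",(432,263),(100,69)),("head",(560,333),(95,121)),("bartip",(612,308),(160,276))):
    p,e=tri(ray("top",f(t[0]-396,t[1],235,155)),ray("scene",f(*s,180,160))); print(n,tobin(p).round(1),np.round(e,1))
E
```

```text
knob [-22.6  69.1 154.4] [0.2 0.2]
head [-39.2   0.7 193. ] [0.6 0.6]
bartip [-21.2 -26.  105. ] [1.8 1.8]
```

The keeper is fully shut (knob y ≈ 69 mm, bar tip y ≈ -26 mm) and the post stands. But the head centre reads bin x ≈ -39 against -44.5 wanted. The post seems to have rocked upright about 4 mm off the wall on release. There is time to mend this in the right order: reopen, re-seat the now plumb post against the wall, and shut again.

Emit:
{"op": "step_arm", "data": {"plan": [{"grip": 4.0, "tx": 0.2, "ty": -2.8, "tz": 0.5, "ax": 0, "ay": -0.4, "az": 0}, {"grip": 4.0, "tx": 0, "ty": -3, "tz": 1, "ax": 0, "ay": 0, "az": 0}, {"grip": 4.0, "tx": 0, "ty": -3, "tz": 2, "ax": 0, "ay": 0, "az": 0}, {"grip": 4.0, "tx": 0, "ty": -2.3, "tz": 2, "ax": 0, "ay": 0, "az": 0}, {"grip": 4.0, "tx": 0, "ty": 0, "tz": 0, "ax": 0, "ay": 0, "az": 0}, {"grip": 4.0, "tx": 0, "ty": 0, "tz": 0, "ax": 0, "ay": 0, "az": 0}]}}

```text
time: 18.02
tool_pos: [500.5, -77.7, 192.7]
tcp_rot: [179.9, 0.6, 163.6]
ft_force: [-0.5, 0.3, 0.0]
finger_gap: 40.2
```

```bash
python3 -c "
from kn import *
rep([-22,70,126])
cv2.imwrite('pics/w17.png',snapshot('wrist')[:,:,::-1])"
```

```text
t 18.02 [-1.470e+01 -6.500e+00  1.034e+02  1.000e-01  8.260e+01 -8.820e+01] tcp bin [-23.4  67.4 192.7] rot [179.9    0.56 163.55] F [-0.6  0.2  0. ] 40.18360588410046
delta tool mm [-0.8  2.4 66.7]
```

View pics/w17.png

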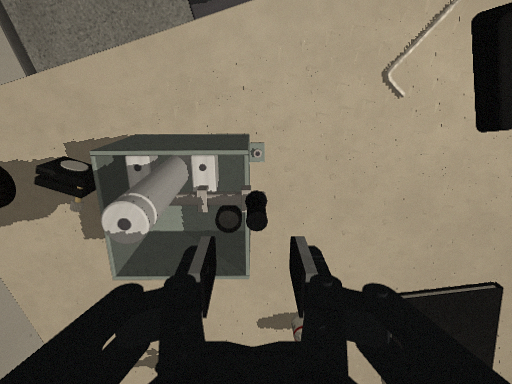

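The knob at (257,210) is between the fingers and the post head is at (125,222). I'll cross-check the head position from this view, then grip and open.

```bash
python3 - <<'E'
from h import *
T=wristT(sense())
for n,px,z in(("head",(125,222),194),("knob",(257,220),153),("c-x+y",(249,151),100),("c-x-y",(92,152),100),("hole+y",(203,168),100)):
    print(n,tobin(onz("wrist",px,z,T)).round(1))
E
```

```text
head [-39.    1.8 194. ]
knob [-21.5  72.1 153. ]
c-x+y [-58.6  66.3 100. ]
c-x-y [-57.7 -60.2 100. ]
hole+y [-44.4  28.4 100. ]
```

Emit:
{"op": "step_arm", "data": {"plan": [{"grip": 4.0, "tx": 0, "ty": 0.2, "tz": 2, "ax": 0, "ay": 0, "az": 0}, {"grip": 4.0, "tx": 0, "ty": 0, "tz": 2.2, "ax": 0, "ay": 0, "az": 0}, {"grip": 4.0, "tx": 0, "ty": 0, "tz": 2.2, "ax": 0, "ay": 0, "az": 0}, {"grip": 1.0, "tx": 0, "ty": 0, "tz": 0, "ax": 0, "ay": 0, "az": 0}, {"grip": 1.0, "tx": 0, "ty": 0, "tz": 0, "ax": 0, "ay": 0, "az": 0}, {"grip": 1.0, "tx": 0, "ty": 0, "tz": 0, "ax": 0, "ay": 0, "az": 0}, {"grip": 1.0, "tx": 0, "ty": 0, "tz": 0, "ax": 0, "ay": 0, "az": 0}, {"grip": 1.0, "tx": 0, "ty": 0, "tz": 0, "ax": 0, "ay": 0, "az": 0}]}}

```text
time: 18.73
tool_pos: [503.5, -73.9, 130.8]
tcp_rot: [179.9, 0.7, 163.8]
ft_force: [-3.5, 2.9, -3.6]
finger_gap: 12.6
```

Emit:
{"op": "step_arm", "data": {"plan": [{"grip": 1.0, "tx": 0, "ty": 0.4, "tz": 0, "ax": 0, "ay": 0, "az": 0}, {"grip": 1.0, "tx": 0, "ty": 0.7, "tz": 0, "ax": 0, "ay": 0, "az": 0}, {"grip": 1.0, "tx": 0, "ty": 0.8, "tz": 0, "ax": 0, "ay": 0, "az": 0}, {"grip": 1.0, "tx": 0, "ty": 0.8, "tz": 0, "ax": 0, "ay": 0, "az": 0}, {"grip": 1.0, "tx": 0, "ty": 0.8, "tz": 0, "ax": 0, "ay": 0, "az": 0}, {"grip": 1.0, "tx": 0, "ty": 0.8, "tz": 0, "ax": 0, "ay": 0, "az": 0}, {"grip": 1.0, "tx": 0, "ty": 0.7, "tz": 0, "ax": 0, "ay": 0, "az": 0}, {"grip": 1.0, "tx": 0, "ty": 0, "tz": 0, "ax": 0, "ay": 0, "az": 0}]}}

```text
time: 19.4
tool_pos: [517.8, -24.9, 130.7]
tcp_rot: [179.9, 0.7, 163.8]
ft_force: [-4.9, 3.4, 1.3]
finger_gap: 12.9
```

```bash
python3 -c "
from kn import *
rep([-22,126,126])"
```

```text
t 19.4 [ -8.5  -1.8 105.6   0.   75.5 -82.3] tcp bin [-21.6 123.  130.7] rot [179.85   0.75 163.84] F [-5.6  1.9  1.3] 12.932089141152495
delta tool mm [0.4 3.  4.7]
```

Both views agree: once corrected for the rim's own offset, the post is about 3 mm off the wall. Finishing the opening, then moving over the post.

Emit:
{"op": "step_arm", "data": {"plan": [{"grip": 1.0, "tx": 0, "ty": 0.25, "tz": 0, "ax": 0, "ay": 0, "az": 0}, {"grip": 1.0, "tx": 0, "ty": 0.25, "tz": 0, "ax": 0, "ay": 0, "az": 0}, {"grip": 1.0, "tx": 0, "ty": 0.2, "tz": 0, "ax": 0, "ay": 0, "az": 0}, {"grip": 1.0, "tx": 0, "ty": 0, "tz": 0, "ax": 0, "ay": 0, "az": 0}]}}

```text
time: 19.73
tool_pos: [518.8, -21.5, 130.6]
tcp_rot: [-179.9, 0.7, 163.8]
ft_force: [-9.2, -10.0, 1.5]
finger_gap: 12.7
```

Emit:
{"op": "step_arm", "data": {"plan": [{"grip": 4.5, "tx": 0, "ty": -0.2, "tz": 0, "ax": 0, "ay": 0, "az": 0}, {"grip": 4.5, "tx": 0, "ty": -0.2, "tz": 0, "ax": 0, "ay": 0, "az": 0}, {"grip": 4.5, "tx": 0, "ty": 0, "tz": 0, "ax": 0, "ay": 0, "az": 0}, {"grip": 4.5, "tx": 0, "ty": 0, "tz": -3, "ax": 0, "ay": 0, "az": 0}, {"grip": 4.5, "tx": 0, "ty": 0, "tz": -3.5, "ax": 0, "ay": 0, "az": 0}, {"grip": 4.5, "tx": 0, "ty": 0, "tz": -3.5, "ax": 0, "ay": 0, "az": 0}, {"grip": 4.5, "tx": 0, "ty": -1, "tz": -3, "ax": 0, "ay": 0, "az": 0}, {"grip": 4.5, "tx": 0.5, "ty": -3, "tz": 0, "ax": 0, "ay": -0.6, "az": 0}]}}

```text
time: 20.4
tool_pos: [505.1, -58.9, 268.5]
tcp_rot: [179.7, 2.1, 164.0]
ft_force: [1.1, -1.3, 0.7]
finger_gap: 45.1
```

Emit:
{"op": "step_arm", "data": {"plan": [{"grip": 4.5, "tx": 0.5, "ty": -3, "tz": 0, "ax": 0, "ay": 0, "az": 0}, {"grip": 4.5, "tx": 0.5, "ty": -3, "tz": 0, "ax": 0, "ay": 0, "az": 0}, {"grip": 4.5, "tx": 0.5, "ty": -2, "tz": 0, "ax": 0, "ay": 0, "az": 0}, {"grip": 4.5, "tx": 0, "ty": 0, "tz": 0, "ax": 0, "ay": 0, "az": 0}, {"grip": 4.5, "tx": 0, "ty": 0, "tz": 0, "ax": 0, "ay": 0, "az": 0}]}}

```text
time: 20.82
tool_pos: [464.0, -133.6, 260.1]
tcp_rot: [179.9, 1.4, 163.7]
ft_force: [0.3, 0.2, 1.0]
finger_gap: 44.7
```

```bash
python3 -c "
from kn import *
rep([-41,0.5,158])
cv2.imwrite('pics/w18.png',snapshot('wrist')[:,:,::-1])"
```

```text
t 20.82 [-22.4 -13.  102.2   0.3  89.5 -96. ] tcp bin [-42.7   3.5 260.1] rot [179.88   1.43 163.65] F [0.3 0.3 1. ] 44.74629073791707
delta tool mm [  0.8  -3.2 102.1]
```

View pics/w18.png

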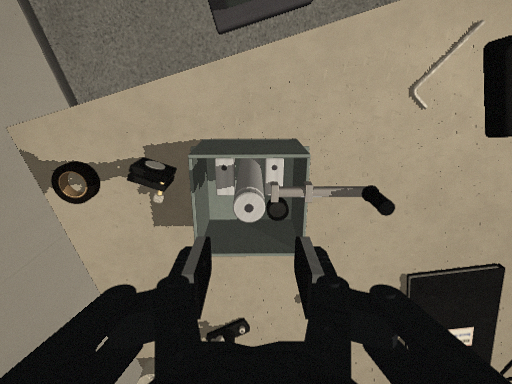

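The keeper is open (tip at (275,190), knob at (378,200)) and the head at (249,208) is below the fingers. Going straight down over the head.

Emit:
{"op": "step_arm", "data": {"plan": [{"grip": 4.8, "tx": 0, "ty": -0.3, "tz": 1, "ax": 0, "ay": 1.4, "az": 0}, {"grip": 4.8, "tx": 0, "ty": 0, "tz": 2, "ax": 0, "ay": 0, "az": 0}, {"grip": 4.8, "tx": 0, "ty": 0, "tz": 0, "ax": 0, "ay": 0, "az": 0}, {"grip": 4.8, "tx": 0, "ty": 0, "tz": 0, "ax": 0, "ay": 0, "az": 0}]}}

```text
time: 21.2
tool_pos: [462.9, -134.5, 228.5]
tcp_rot: [179.9, -0.2, 163.9]
ft_force: [-0.9, -0.1, 0.2]
finger_gap: 48.4
```

```bash
python3 -c "
from kn import *
rep([-41,0.5,158])"
```

```text
t 21.2 [-2.240e+01 -1.080e+01  1.035e+02  1.000e-01  8.760e+01 -9.630e+01] tcp bin [-43.5   2.4 228.5] rot [179.86  -0.22 163.86] F [-0.8 -0.4  0.2] 48.37877828989141
delta tool mm [-2.8 -2.1 70.5]
```

Emit:
{"op": "step_arm", "data": {"plan": [{"grip": 4.8, "tx": -0.15, "ty": -0.2, "tz": 1.5, "ax": 0, "ay": 0, "az": 0}, {"grip": 4.8, "tx": 0, "ty": 0, "tz": 2, "ax": 0, "ay": 0, "az": 0}, {"grip": 4.8, "tx": 0, "ty": 0, "tz": 2, "ax": 0, "ay": 0, "az": 0}, {"grip": 4.8, "tx": 0, "ty": 0, "tz": 1, "ax": 0, "ay": 0, "az": 0}, {"grip": 4.8, "tx": 0, "ty": 0, "tz": 0, "ax": 0, "ay": 0, "az": 0}, {"grip": 4.8, "tx": 0, "ty": 0, "tz": 0, "ax": 0, "ay": 0, "az": 0}]}}

```text
time: 21.7
tool_pos: [464.2, -137.6, 165.0]
tcp_rot: [179.9, -0.1, 163.8]
ft_force: [0.8, 0.7, 0.9]
finger_gap: 48.0
```

Emit:
{"op": "step_arm", "data": {"plan": [{"grip": 3.4, "tx": 0, "ty": 0, "tz": 0, "ax": 0, "ay": 0, "az": 0}, {"grip": 3.0, "tx": 0, "ty": 0, "tz": 0, "ax": 0, "ay": 0, "az": 0}, {"grip": 2.7, "tx": 0, "ty": 0, "tz": 0, "ax": 0, "ay": 0, "az": 0}, {"grip": 2.0, "tx": 0, "ty": 0, "tz": 0, "ax": 0, "ay": 0, "az": 0}, {"grip": 2.0, "tx": 0, "ty": 0, "tz": 0, "ax": 0, "ay": 0, "az": 0}, {"grip": 2.0, "tx": 0, "ty": 0, "tz": 0, "ax": 0, "ay": 0, "az": 0}], "newtons": 40}}

```text
time: 22.2
tool_pos: [464.8, -138.2, 165.7]
tcp_rot: [179.9, 0.1, 163.8]
ft_force: [-0.4, 0.8, 5.6]
finger_gap: 22.5
```

```bash
python3 -c "
from kn import *
rep([-41,0.5,158])"
```

```text
t 22.2 [-2.270e+01 -8.300e+00  1.079e+02  1.000e-01  8.040e+01 -9.650e+01] tcp bin [-40.6  -0.6 165.7] rot [1.7990e+02 6.0000e-02 1.6378e+02] F [-0.6  0.6  5.6] 22.538389124232562
delta tool mm [0.4 1.1 7.7]
```

Emit:
{"op": "step_arm", "data": {"plan": [{"grip": 2.0, "tx": 0, "ty": 0, "tz": -0.4, "ax": 0, "ay": 0, "az": 0}, {"grip": 2.0, "tx": 0.15, "ty": 0.05, "tz": 0, "ax": 0, "ay": 0, "az": 0}, {"grip": 2.0, "tx": 0.15, "ty": 0, "tz": 0, "ax": 0, "ay": 0, "az": 0}, {"grip": 2.0, "tx": 0, "ty": 0, "tz": 0, "ax": 0, "ay": 0, "az": 0}, {"grip": 2.0, "tx": 0, "ty": 0, "tz": 0, "ax": 0, "ay": 0, "az": 0}]}}

```text
time: 22.62
tool_pos: [460.8, -136.4, 167.9]
tcp_rot: [179.9, -0.1, 163.8]
ft_force: [-0.2, -0.3, -3.0]
finger_gap: 22.3
```

```bash
python3 -c "
from kn import *
rep([-44,0,158])
print(sense()['wrist_torque'])"
```

```text
t 22.62 [-2.270e+01 -9.000e+00  1.082e+02  1.000e-01  8.090e+01 -9.650e+01] tcp bin [-4.500e+01 -1.000e-01  1.679e+02] rot [ 1.7989e+02 -1.4000e-01  1.6379e+02] F [-0.1 -0.4 -3. ] 22.349134753381442
delta tool mm [-1.   0.   9.9]
[ 0.01108856 -0.00304209  0.01673735]
```

Emit:
{"op": "step_arm", "data": {"plan": [{"grip": 2.0, "tx": 0.1, "ty": 0, "tz": 0, "ax": 0, "ay": 0, "az": 0}, {"grip": 2.0, "tx": 0.1, "ty": 0, "tz": 0, "ax": 0, "ay": 0, "az": 0}, {"grip": 2.0, "tx": 0, "ty": 0, "tz": 0, "ax": 0, "ay": 0, "az": 0}]}}

```text
time: 22.87
tool_pos: [459.3, -136.0, 168.3]
tcp_rot: [179.9, -0.1, 163.8]
ft_force: [2.3, -0.3, -3.6]
finger_gap: 22.9
```

```bash
python3 -c "
from kn import *
rep([-44,0,158])
print(sense()['wrist_torque'])"
```

```text
t 22.87 [-2.270e+01 -9.300e+00  1.085e+02  1.000e-01  8.090e+01 -9.650e+01] tcp bin [-4.650e+01 -1.000e-01  1.683e+02] rot [ 1.7989e+02 -6.0000e-02  1.6379e+02] F [ 2.3  0.4 -3.6] 22.877368517388735
delta tool mm [-2.5  0.1 10.3]
[-0.12023219 -0.36809378 -0.02882359]
```

Contact with the wall (2.3 N). The moment puts the contact low down near the foot, so the foot is at the wall. Setting down and releasing.

Emit:
{"op": "step_arm", "data": {"plan": [{"grip": 2.0, "tx": -0.05, "ty": 0, "tz": 0.15, "ax": 0, "ay": 0, "az": 0}, {"grip": 2.0, "tx": 0, "ty": 0, "tz": 0.15, "ax": 0, "ay": 0, "az": 0}, {"grip": 2.0, "tx": 0, "ty": 0, "tz": 0, "ax": 0, "ay": 0, "az": 0}, {"grip": 2.0, "tx": 0, "ty": 0, "tz": 0, "ax": 0, "ay": 0, "az": 0}]}}

```text
time: 23.2
tool_pos: [460.1, -136.3, 165.8]
tcp_rot: [179.9, -0.0, 163.8]
ft_force: [-0.9, -0.2, 1.7]
finger_gap: 22.8
```

```bash
python3 -c "
from kn import *
rep([-44,0,158])
print(sense()['wrist_torque'])"
```

```text
t 23.2 [-2.270e+01 -9.100e+00  1.086e+02  1.000e-01  8.060e+01 -9.650e+01] tcp bin [-4.580e+01 -1.000e-01  1.658e+02] rot [ 1.7990e+02 -4.0000e-02  1.6379e+02] F [-0.8 -0.4  1.7] 22.77952563541698
delta tool mm [-1.8  0.1  7.8]
[-0.00643847 -0.0143922   0.02498324]
```

Down with a light load, 5 mm further towards the wall than before. Releasing and rising.

Emit:
{"op": "step_arm", "data": {"plan": [{"grip": 2.6, "tx": 0, "ty": 0, "tz": 0, "ax": 0, "ay": 0, "az": 0}, {"grip": 3.0, "tx": 0, "ty": 0, "tz": 0, "ax": 0, "ay": 0, "az": 0}, {"grip": 4.0, "tx": 0, "ty": 0, "tz": 0, "ax": 0, "ay": 0, "az": 0}, {"grip": 4.8, "tx": 0, "ty": 0, "tz": 0, "ax": 0, "ay": 0, "az": 0}, {"grip": 4.8, "tx": 0, "ty": 0, "tz": -0.5, "ax": 0, "ay": 0, "az": 0}, {"grip": 4.8, "tx": 0, "ty": 0, "tz": -1.5, "ax": 0, "ay": 0, "az": 0}, {"grip": 4.8, "tx": 0, "ty": 0, "tz": -2.5, "ax": 0, "ay": 0, "az": 0}, {"grip": 4.8, "tx": 0, "ty": 0, "tz": -3, "ax": 0, "ay": 0, "az": 0}]}}

```text
time: 23.87
tool_pos: [458.6, -135.8, 239.7]
tcp_rot: [179.9, -0.3, 163.8]
ft_force: [0.9, -0.4, -0.4]
finger_gap: 47.8
```

Emit:
{"op": "step_arm", "data": {"plan": [{"grip": 4.8, "tx": 0, "ty": 0, "tz": -1.5, "ax": 0, "ay": 0, "az": 0}, {"grip": 4.8, "tx": -0.5, "ty": 3, "tz": 0, "ax": 0, "ay": 0, "az": 0}, {"grip": 4.8, "tx": -0.5, "ty": 3, "tz": 0, "ax": 0, "ay": 0, "az": 0}, {"grip": 4.8, "tx": -0.5, "ty": 3, "tz": 0, "ax": 0, "ay": 0, "az": 0}, {"grip": 4.5, "tx": -0.5, "ty": 3, "tz": 0, "ax": 0, "ay": 0, "az": 0}, {"grip": 4.5, "tx": -0.3, "ty": 0.6, "tz": 2, "ax": 0, "ay": 0, "az": 0}, {"grip": 4.5, "tx": 0, "ty": 0, "tz": 2, "ax": 0, "ay": 0, "az": 0}, {"grip": 4.5, "tx": 0, "ty": 0, "tz": 0, "ax": 0, "ay": 0, "az": 0}]}}

```text
time: 24.53
tool_pos: [515.2, -20.6, 211.6]
tcp_rot: [179.9, -0.4, 163.9]
ft_force: [-0.7, 0.2, -1.0]
finger_gap: 45.0
```

```bash
python3 -c "
from kn import *
rep([-22,126,126])
b=snapshot('scene')[:,:,::-1];c=snapshot('top')[:,:,::-1]; w=snapshot('wrist')[:,:,::-1]
cv2.imwrite('pics/s19.png',np.hstack([cv2.resize(b[160:325,180:300],None,fx=3.3,fy=3.3,interpolation=2),cv2.resize(c[155:320,235:355],None,fx=3.3,fy=3.3,interpolation=2)]))
cv2.imwrite('pics/w19.png',w)"
```

```text
t 24.53 [ -8.1  -4.7  99.7   0.1  85.4 -82. ] tcp bin [-25.3 126.4 211.6] rot [179.95  -0.44 163.88] F [-0.7 -0.  -1. ] 44.98140007924252
delta tool mm [-4.  -0.5 85.6]
```

View pics/s19.png

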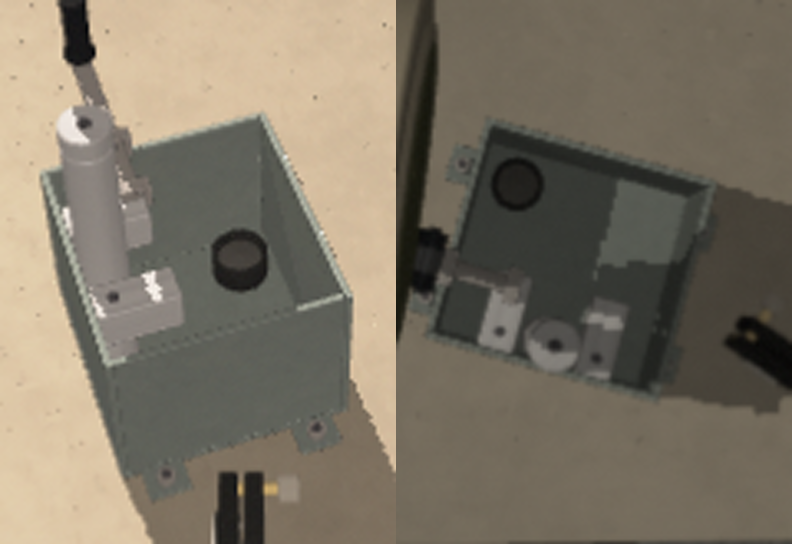

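View pics/w19.png

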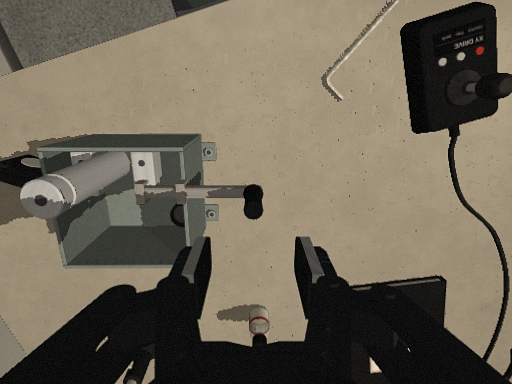

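The head has moved visibly towards the wall (top view: head at (553,345), touching the wall line) and the post stands upright. Now shutting the keeper again.

Emit:
{"op": "step_arm", "data": {"plan": [{"grip": 4.5, "tx": -0.35, "ty": 0, "tz": 2, "ax": 0, "ay": -0.4, "az": 0}, {"grip": 4.5, "tx": 0, "ty": 0, "tz": 2.5, "ax": 0, "ay": 0, "az": 0}, {"grip": 4.5, "tx": 0, "ty": 0, "tz": 2.5, "ax": 0, "ay": 0, "az": 0}, {"grip": 4.5, "tx": 0, "ty": 0, "tz": 1.3, "ax": 0, "ay": 0, "az": 0}, {"grip": 1.0, "tx": 0, "ty": 0, "tz": 0, "ax": 0, "ay": 0, "az": 0}, {"grip": 1.0, "tx": 0, "ty": 0, "tz": 0, "ax": 0, "ay": 0, "az": 0}, {"grip": 1.0, "tx": 0, "ty": 0, "tz": 0, "ax": 0, "ay": 0, "az": 0}, {"grip": 1.0, "tx": 0, "ty": 0, "tz": 0, "ax": 0, "ay": 0, "az": 0}], "newtons": 25}}

```text
time: 25.35
tool_pos: [521.8, -23.0, 134.5]
tcp_rot: [179.9, 0.5, 163.8]
ft_force: [-1.1, -0.8, 0.9]
finger_gap: 12.8
```

Emit:
{"op": "step_arm", "data": {"plan": [{"grip": 1.0, "tx": 0, "ty": 0, "tz": 0, "ax": 0, "ay": 0, "az": 0}, {"grip": 1.0, "tx": 0, "ty": -0.4, "tz": 0, "ax": 0, "ay": 0, "az": 0}, {"grip": 1.0, "tx": 0, "ty": -0.7, "tz": 0, "ax": 0, "ay": 0, "az": 0}, {"grip": 1.0, "tx": 0, "ty": -0.7, "tz": 0, "ax": 0, "ay": 0, "az": 0}, {"grip": 1.0, "tx": 0, "ty": -0.7, "tz": 0, "ax": 0, "ay": 0, "az": 0}, {"grip": 1.0, "tx": 0, "ty": 0, "tz": 0, "ax": 0, "ay": 0, "az": 0}]}}

```text
time: 25.85
tool_pos: [514.6, -47.8, 134.4]
tcp_rot: [179.9, 0.5, 163.8]
ft_force: [-3.4, -0.7, 7.3]
finger_gap: 12.4
```

```bash
python3 -c "
from kn import *
rep([-22,70,126])"
```

```text
t 25.85 [-1.100e+01 -2.000e+00  1.054e+02  1.000e-01  7.620e+01 -8.480e+01] tcp bin [-18.2 100.1 134.4] rot [179.9    0.47 163.77] F [-3.1 -1.6  7.3] 12.38537989195314
delta tool mm [  3.9 -30.2   8.3]
```

Emit:
{"op": "step_arm", "data": {"plan": [{"grip": 1.0, "tx": 0, "ty": -0.7, "tz": 0, "ax": 0, "ay": 0, "az": 0}, {"grip": 1.0, "tx": 0, "ty": -0.7, "tz": 0, "ax": 0, "ay": 0, "az": 0}, {"grip": 1.0, "tx": 0, "ty": -0.7, "tz": 0, "ax": 0, "ay": 0, "az": 0}, {"grip": 1.0, "tx": 0, "ty": -0.6, "tz": 0, "ax": 0, "ay": 0, "az": 0}, {"grip": 1.0, "tx": 0, "ty": -0.3, "tz": 0, "ax": 0, "ay": 0, "az": 0}, {"grip": 1.0, "tx": 0, "ty": -0.2, "tz": 0, "ax": 0, "ay": 0, "az": 0}, {"grip": 1.0, "tx": 0, "ty": -0.2, "tz": 0, "ax": 0, "ay": 0, "az": 0}, {"grip": 1.0, "tx": 0, "ty": 0, "tz": 0, "ax": 0, "ay": 0, "az": 0}]}}

```text
time: 26.52
tool_pos: [506.1, -76.9, 134.5]
tcp_rot: [179.6, 0.5, 163.8]
ft_force: [2.0, 15.3, 6.7]
finger_gap: 12.9
```

```bash
python3 -c "
from kn import *
rep([-22,70,126])"
```

```text
t 26.52 [-14.7  -2.9 106.2   0.4  76.2 -88.6] tcp bin [-18.2  69.8 134.5] rot [179.56   0.49 163.82] F [-2.3 15.2  6.7] 12.883499008461882
delta tool mm [3.9 0.1 8.4]
```

Firm against the shut stop (15 N, y = 69.8 mm). Releasing and rising clear.

Emit:
{"op": "step_arm", "data": {"plan": [{"grip": 3.5, "tx": 0, "ty": 0, "tz": 0, "ax": 0, "ay": 0, "az": 0}, {"grip": 3.5, "tx": 0, "ty": 0.3, "tz": 0, "ax": 0, "ay": 0, "az": 0}, {"grip": 3.5, "tx": 0, "ty": 0.1, "tz": 0, "ax": 0, "ay": 0, "az": 0}, {"grip": 3.5, "tx": 0, "ty": 0, "tz": -1, "ax": 0, "ay": 0, "az": 0}, {"grip": 3.5, "tx": 0, "ty": 0, "tz": -3, "ax": 0, "ay": 0, "az": 0}, {"grip": 3.5, "tx": 0, "ty": 0, "tz": -3.5, "ax": 0, "ay": 0, "az": 0}, {"grip": 3.5, "tx": 0, "ty": 0, "tz": -3.5, "ax": 0, "ay": 0, "az": 0}, {"grip": 3.5, "tx": 0, "ty": 3, "tz": -1, "ax": 0, "ay": 0, "az": 0}]}}

```text
time: 27.18
tool_pos: [514.9, -50.5, 259.9]
tcp_rot: [180.0, 0.8, 163.6]
ft_force: [0.4, -0.7, 0.3]
finger_gap: 35.0
```

Emit:
{"op": "step_arm", "data": {"plan": [{"grip": 3.5, "tx": 0, "ty": 3, "tz": 0, "ax": 0, "ay": 0, "az": 0}, {"grip": 3.5, "tx": 0, "ty": 3, "tz": 0, "ax": 0, "ay": 0, "az": 0}, {"grip": 3.5, "tx": 0, "ty": 2, "tz": 0, "ax": 0, "ay": 0, "az": 0}, {"grip": 3.5, "tx": 0, "ty": 0, "tz": 0, "ax": 0, "ay": 0, "az": 0}, {"grip": 3.5, "tx": 0, "ty": 0, "tz": 0, "ax": 0, "ay": 0, "az": 0}]}}

```text
time: 27.6
tool_pos: [535.6, 30.8, 253.2]
tcp_rot: [179.9, 0.3, 163.9]
ft_force: [-0.3, -0.6, 0.2]
finger_gap: 34.9
```

```bash
python3 -c "
from kn import *
rep([-22,70,126])
b=snapshot('scene')[:,:,::-1];c=snapshot('top')[:,:,::-1]
cv2.imwrite('pics/s20.png',np.hstack([cv2.resize(b[160:325,180:300],None,fx=3.3,fy=3.3,interpolation=2),cv2.resize(c[155:320,235:355],None,fx=3.3,fy=3.3,interpolation=2)]))"
```

```text
t 27.6 [ -2.2  -3.2  94.    0.   88.9 -76.1] tcp bin [-20.2 181.5 253.2] rot [179.91   0.33 163.9 ] F [-0.1 -0.7  0.2] 34.87170131825184
delta tool mm [   2.9 -111.6  127. ]
```

View pics/s20.png

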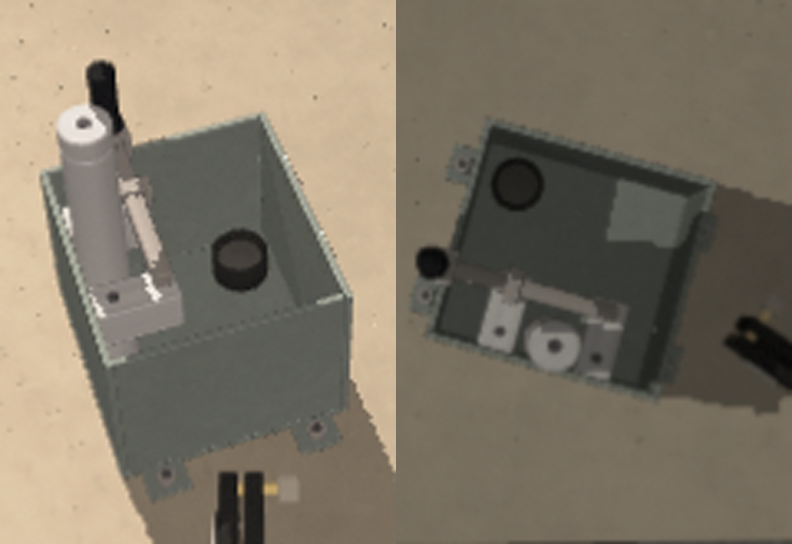

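The head at (553,345) in the top view is against the wall line and centred between the prongs. The bar lies across behind the post, and the lens ring and mirror haven't moved. One last number check, then handing in.

```bash
python3 - <<'E'
from h import *
f=lambda x,y,ox,oy:((x+.5)/3.3-.5+ox,(y+.5)/3.3-.5+oy)
for n,t,s in(("knob",(432,263),(100,69)),("head",(553,345),(84,125))):
    p,e=tri(ray("top",f(t[0]-396,t[1],235,155)),ray("scene",f(*s,180,160))); print(n,tobin(p).round(1),np.round(e,1))
print(hand_in())
E
```

```text
knob [-22.6  69.1 154.4] [0.2 0.2]
head [-44.9   2.2 190.9] [0.1 0.1]
the job is handed in; nothing more can be done
None
```

The post now stands by itself between the prongs, against the wall that carries them, with the keeper fully shut behind it. I handed in at about 28 s, with the gripper well clear of everything.

**What I did:** I opened the keeper to its stop, gripped the post near its head and tipped it upright with the foot only a few millimetres off the bin floor. I then set it down, let go and shut the keeper.

**What needed mending:** after the first shutting, the pictures put the post about 3–4 mm off the wall. I reopened the keeper, re-gripped the post, moved it until the wall pushed back with about 2 N, then let go and shut the keeper again. It met the shut stop with about 15 N. So the keeper was opened and shut twice.

**Last checks (bin axes):**

| Item | Measured | Wanted |
|---|---|---|
| Post head centre, x | -44.9 mm | -44.5 mm |
| Post head centre, y | 2.2 mm | 0 mm |
| Knob, y (keeper shut) | 69.1 mm | 70 mm |

- **Disagreements:** the post's y and z readings (z 190.9 mm against 194 mm expected) are off by 2–3 mm. That is about the camera accuracy of 2 mm, and the views also disagreed by up to 3 mm on the bin rim.
- **Bystanders:** the lens ring and mirror mount looked unmoved by eye in the pictures. I did not measure them.
- **Close call:** while backing away from the post, joint 2 read -51.1° against its limit of -51.17°. It did not read past the limit.

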